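# Nest the splash covers in the wash carrier and snap the hold-down bar shut

## Task

Get the three inverted splash covers ready for washing: set the medium cover into the large one that stands in the carrier, then the small one into the medium, each hub down, level and centred on the floor of the cover below, lowered gently rather than dropped. Then press the carrier's hinged hold-down bar down until its catch snaps and holds it shut; let go and leave everything else on the bench where it is.

Things in the scene. Friction and masses are not known exactly. Their poses are not given: they have to be found in the camera images.
- cover_large: Bare aluminium domed cover, inverted (hub down, mouth up). Origin: centre of the hub's foot, z up. Hub 48 mm wide, 25 tall; dome 5 thick, flat inner floor at z 30; upright rim band 8 thick, z 49 to 65. Large: 160 mm outside diameter, floor flat to radius 35, 0.16 kg. Already stands in the carrier, hub loosely in the seat ring.
- cover_medium: Bare aluminium domed cover, inverted (hub down, mouth up). Origin: centre of the hub's foot, z up. Hub 48 mm wide, 25 tall; dome 5 thick, flat inner floor at z 30; upright rim band 8 thick, z 49 to 65. Medium: 132 mm outside diameter, floor flat to radius 33, 0.12 kg. On the bench beside the carrier, left or right. Nested, its origin and rim are 30 mm above the large cover's.
- cover_small: Bare aluminium domed cover, inverted (hub down, mouth up). Origin: centre of the hub's foot, z up. Hub 48 mm wide, 25 tall; dome 5 thick, flat inner floor at z 30; upright rim band 8 thick, z 49 to 65. Small: 104 mm outside diameter, 0.09 kg. On the bench on the other side of the carrier. Nested, its origin and rim are 30 mm above the medium cover's.
- carrier: Steel wash carrier, bolted down: base 270 x 130 x 10 mm. Origin: centre of its underside; x from the catch post to the hinge posts, z up. Hinge posts (56 mm wide over all) at x 94 to 110 mm, 157 tall; catch post (50 wide) at x -115 to -129, 160 tall. Covers' rims are free to grip on the +y and -y sides.
- seat (a point): Centre of the carrier's seat ring (inside 56 mm, 10 mm tall) on the top of the base plate, 10 mm above the bench: where the large cover's hub stands.
- bar (a joint): Angle of the hold-down bar (rad): 0 shut (level, over the stack), 1.6 fully raised, upright at the hinge posts. A light spring lifts it (up to 2 N at its pad) unless caught; the sprung catch acts in the last 0.05 rad, gives way at 6 to 10 N pressed on the pad, then holds the bar at 0, on a stop.
- bar_hinge (a point): Hinge axis of the bar, midway between the hinge posts, 147 mm above the bench, parallel to the carrier's y. The shut bar runs from here along the carrier's -x.
- bar_pad (a point): Centre of the upper face of the black rubber thumb pad (36 x 44 mm, 10 thick) at the bar's free end, 184 mm from the hinge axis; the bar is a steel flat 24 x 10 mm. Its x runs along the bar to the hinge, its z is the face's outward normal. Shut, it is 152 mm above the bench.
- lap: Bystander, to be left alone: dark steel mushroom-shaped lap, 68 mm across, 55 mm tall, standing on its wide face.
- cup_tool: Bystander, to be left alone: brass cup tool, 72 mm across, 60 mm tall.
- bottle: Bystander, to be left alone: white closed bottle, 60 mm across, 150 mm tall.
- jar: Bystander, to be left alone: clear closed jar, 70 mm across, 80 mm tall.
- wrench: Bystander, to be left alone: steel wrench, 190 mm long, lying flat.
- brush: Bystander, to be left alone: hand brush, 180 mm long, lying flat.
- blank: Bystander, to be left alone: round glass lens blank, 60 mm across, 18 mm thick.
There are look-alikes about, which are no part of the job. What is shaped like the cover_small but purple or turquoise is not meant.

How it is judged:
On the way, in this order (a step that is already met when the one before it is completed fails the run):
1. the medium cover sits centred and level in the large one, let go (horizontal distance between cover_medium and cover_large below 0.014 m and z of cover_medium in the frame of cover_large between 0.026 and 0.034 m and angle between cover_medium's own z axis and vertical below 0.08 rad and contact force between cover_medium and the fingers below 0.05 N and linear speed of cover_medium below 0.05 m/s), for 0.2 s.
2. the small cover sits centred and level in the medium one, let go (horizontal distance between cover_medium and cover_large below 0.014 m and z of cover_medium in the frame of cover_large between 0.026 and 0.034 m and angle between each of cover_medium, cover_small's own z axis and vertical below 0.08 rad and horizontal distance between cover_small and cover_medium below 0.014 m and z of cover_small in the frame of cover_medium between 0.026 and 0.034 m and contact force between cover_small and the fingers below 0.05 N and linear speed of cover_small below 0.05 m/s), for 0.2 s.
3. the hold-down bar is pressed shut into its catch (horizontal distance between cover_medium and cover_large below 0.014 m and z of cover_medium in the frame of cover_large between 0.026 and 0.034 m and angle between each of cover_medium, cover_small's own z axis and vertical below 0.08 rad and horizontal distance between cover_small and cover_medium below 0.014 m and z of cover_small in the frame of cover_medium between 0.026 and 0.034 m and value of joint bar below 0.025 rad), for 0.2 s.
At the end, for the whole second after the job is handed in: Large cover in the seat (within 12 mm), medium in large and small in medium, each within 14 mm of centre, its origin 30 +-4 mm above that of the cover below, within 0.08 rad of level, all at rest; the bar is held by its catch below 0.025 rad (all of step 3 and horizontal distance between cover_large and seat below 0.012 m and height (world z) of cover_large below 0.016 m and angle between cover_large's own z axis and vertical below 0.08 rad and linear speed of each of cover_large, cover_medium, cover_small below 0.02 m/s); the robot touches nothing.
It fails at once if a bystander is moved by more than 40 mm (distance of any of lap, cup_tool, bottle, jar, wrench, brush, blank from where it was at the start of the episode above 0.04 m).
It fails at once if a cover is dropped (falls free faster than 0.75 m/s, a fall of about 3 cm) ((contact force between cover_large and anything else below 0.01 N and linear speed of cover_large above 0.75 m/s) or (contact force between cover_medium and anything else below 0.01 N and linear speed of cover_medium above 0.75 m/s) or (contact force between cover_small and anything else below 0.01 N and linear speed of cover_small above 0.75 m/s)).
It also fails if it takes over 72 s, if anything falls off the work surface, if the arm or the gripper's body presses on something with over 40 N, if the wrist force passes 120 N, or if a joint passes its speed limit or range.

## Robot

A 6-joint arm with a two-finger parallel gripper is mounted at the origin on the work surface. World frame = base frame: x ahead of the robot, y to its left, z up, the work surface at z = 0. Lengths are in m, angles in rad, forces in N, time in s.
With the tool pointing down it reaches from about 0.375 to 0.9 m from the base axis. Payload 3.1 kg.
Tool frame: the origin (TCP) lies midway between the tips of the shut fingers; the grasp point (between the pads) lies robot.grip_point_offset behind it (robot.grip_point_offset is the distance from the TCP to the grasp point, in m); z points along the fingers, y is the direction in which the jaws open and shut (so a half turn about z gives the same grasp; the last joint's range is limited). The gripper opens to 87 mm and grips with 3 to 60 N. Pads are 19 mm wide; open, the fingers measure 117 mm over their backs; the gripper's body (75 mm by 190 mm) begins 51 mm behind the grasp point.
Start: joints at [1.038, 0.527, 1.433, -0, 1.181, -0.178], TCP at [0.217, 0.586, 0.223] pointing down, gripper open.
Joint ranges: [-3.08, 3.08], [-0.75, 2.2], [0.22, 2.44], [-1.43, 4.57], [0, 2.65], [-2.85, 2.85]. Speed limits (rad/s): [2.79, 2.79, 3.14, 3.14, 3.14, 3.14].

## Interface

Orientations are given as a unit quaternion [x, y, z, w].
In Python, from rig import robot, cams, hand_in gives the robot as it stands. The module is installed in compiled form; this text tells all that it offers.
- The arm moves only by the tool send_rows, never from a script. Its argument "steps" is one flat list of numbers, 5 for each row, row after row: the finger opening in m, from 0 to 0.087, then the shift along the tool's x, y, z in m, then the turn about the tool's z in rad. A call has 1 to 8 rows; each row is the pose to reach, as a shift and turn from the pose measured when the call began, along the tool's axes at that moment; what a row does not reach only later rows make up. A row lasts 1/8 s, in which the tool goes at most 62.5 mm and 10.7 degrees, less where a joint would pass 70% of its speed; a pose out of reach is approached as far as the arm can. A call with a gripper value outside its range is refused whole. The fingers move at their own pace and stop on an object; "force" is the grip in N (left out, the last holds). Time passes only in rows, so rows that repeat a pose let the fingers close. It gives the time, the measured TCP pose, the force and the opening at its end, in the units of the state.
- robot.get_obs(): the state, without advancing time (a new reading comes with each control period).
- cams.camera(name): name is "side" or "top" or "wrist"; returns a dict with "color" (480x640x3 uint8, red, green, blue), "range_z" (480x640 float32, m along the optical axis (not along the pixel's ray), 0 where there is no reading), "intrinsics" (3x3 intrinsics, pixels), "extrinsics" (4x4, takes a point from camera to world coordinates). Camera axes: x right, y down, z forward; pixel columns grow to the right and rows downward; lengths in m; the calibration is good to about 2 mm. A picture is of the moment at which its call begins.
- hand_in(): hands the job in, once; it reports no verdict.
The state is a dict: "time": time; "q": joint angles; "joint_velocities": joint speeds; "joint_torque": joint torques, N m; "position": TCP position; "tool_rot": TCP orientation; "ft_force": force on the tool from outside, world axes, zero at the start; "moment": the same for the moment, N m; "grip_width": finger opening in m.
Only numpy, scipy, OpenCV 4.12 (cv2) and the standard library are available. Lean on these libraries where they do the work, as an engineer would, in place of code of your own. Each camera call takes 0.05 s, during which the arm holds its last target.

## Working session

There is one attempt and no reset: what is moved stays moved. The work goes in short steps, Python scripts to look and compute and a tool call to move; the robot and the scene stay as the last step left them, time stands still between calls to the robot, and variables do not carry over. Pictures are saved under pics/ and viewed, and the job is handed in when it is done.

Besides the shell and the picture viewer there is one more tool, called in YAML: its name, and indented under it one key for each argument. send_rows: Moves the arm, as the interface text tells. Its arguments: {"type":"object","properties":{"steps":{"type":"array","items":{"type":"number"}},"force":{"type":"number"}},"required":["steps"]}

```bash
mkdir -p pics; python3 - <<'E'
from rig import robot,cams
import cv2,numpy as np
o=robot.get_obs()
for k,v in o.items(): print(k,np.round(v,3))
print(robot.grip_point_offset)
for n in ["side","top","wrist"]:
    c=cams.camera(n); cv2.imwrite(f"pics/{n}0.png",c["color"][:,:,::-1]); np.savez(f"{n}0.npz",**c)
    print(n,c["intrinsics"].round(1).tolist(),c["extrinsics"].round(3).tolist())
E
```

```text
time 0.0
q [ 1.037  0.528  1.434 -0.     1.181 -0.179]
joint_velocities [-0.    -0.001  0.001  0.001  0.     0.001]
joint_torque [ 1.0000e-03 -4.4005e+01 -1.7659e+01  6.3000e-02  5.8000e-02 -0.0000e+00]
position [0.217 0.585 0.222]
tool_rot [ 0.176  0.984 -0.001 -0.   ]
ft_force [0.01  0.594 0.208]
moment [0.037 0.054 0.006]
grip_width 0.087
0.0187
side [[583.7, 0.0, 324.8], [0.0, 583.7, 232.0], [0.0, 0.0, 1.0]] [[0.828, -0.305, 0.47, -0.36], [-0.56, -0.473, 0.68, -1.258], [0.015, -0.827, -0.563, 1.075], [0.0, 0.0, 0.0, 1.0]]
top [[489.3, 0.0, 321.5], [0.0, 489.3, 238.0], [0.0, 0.0, 1.0]] [[-0.024, -0.985, 0.173, 0.217], [-1.0, 0.025, 0.007, -0.069], [-0.011, -0.173, -0.985, 1.395], [0.0, 0.0, 0.0, 1.0]]
wrist [[362.9, 0.0, 319.6], [0.0, 362.9, 230.6], [0.0, 0.0, 1.0]] [[0.347, 0.911, 0.224, 0.155], [0.938, -0.336, -0.085, 0.608], [-0.002, 0.239, -0.971, 0.383], [0.0, 0.0, 0.0, 1.0]]
```

View pics/top0.png

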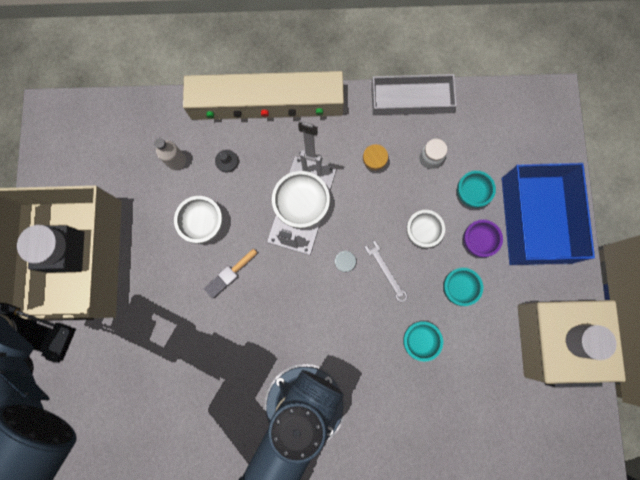

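View pics/side0.png

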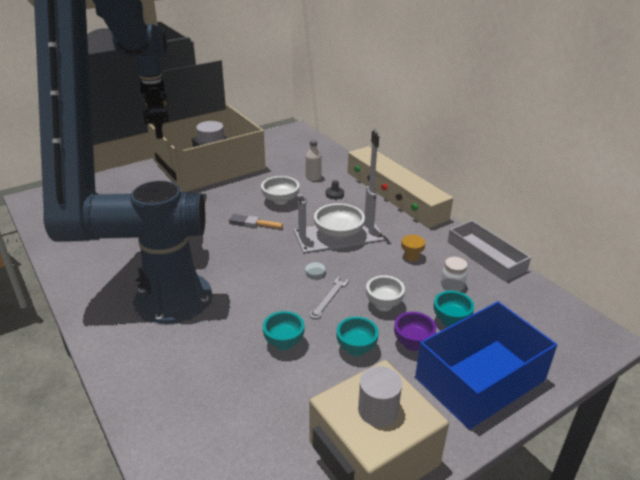

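Top view: the medium cover is at about (199,220), the large cover in the carrier at (300,200), and the small bare-aluminium cover at (426,229). Things that could be taken for the small cover are turquoise (476,189), (463,287), (423,341) and purple (483,239). I choose by bare metal and size, and check with depth and a crop.

```bash
cat > h.py <<'E'
import numpy as np,cv2
from scipy.optimize import least_squares
def cloud(c):
    K=c["intrinsics"];T=c["extrinsics"];z=c["range_z"].astype(float)
    v,u=np.mgrid[:480,:640]
    P=np.stack([(u-K[0,2])/K[0,0]*z,(v-K[1,2])/K[1,1]*z,z],-1)
    W=P@T[:3,:3].T+T[:3,3]; W[z<=0]=np.nan
    return W
def proj(c,p):
    K=c["intrinsics"];T=c["extrinsics"]
    q=T[:3,:3].T@(np.asarray(p)-T[:3,3]); q=K@q; return q[:2]/q[2]
def ray(c,u,v,z):
    K=c["intrinsics"];T=c["extrinsics"]
    d=T[:3,:3]@np.array([(u-K[0,2])/K[0,0],(v-K[1,2])/K[1,1],1]);o=T[:3,3]
    return o+d*(z-o[2])/d[2]
def rim(W,c0,zr,R,tol=.006,win=.02):
    d=np.hypot(W[...,0]-c0[0],W[...,1]-c0[1])
    m=(abs(W[...,2]-zr)<tol)&(d<R+win)&(d>R-win-.008)
    p=W[m]
    # mid-rim radius R-4
    f=lambda x:np.hypot(p[:,0]-x[0],p[:,1]-x[1])-(R-.004)
    s=least_squares(f,c0,loss='soft_l1',f_scale=.002)
    return s.x,len(p),np.median(p[:,2]),np.abs(s.fun).mean()
E
python3 - <<'E'
from h import *
c=dict(np.load("top0.npz"));W=cloud(c)
for n,(u,v),R,zr in [("L",(300,200),.08,.075),("M",(199,220),.066,.065),("S",(426,229),.052,.065)]:
    c0=ray(c,u,v,zr)[:2]
    for i in range(3):
        r=rim(W,c0,zr,R); c0=r[0]
    print(n,r)
for n,(u,v) in dict(lap=(227,160),bottle=(167,152),cup=(375,157),jar=(434,152),blank=(345,261),brush1=(210,290),brush2=(253,253),wr1=(372,247),wr2=(401,296)).items():
    print(n,W[v,u].round(3))
im=c["color"][100:320,140:500,::-1]
cv2.imwrite("pics/crop0.png",cv2.resize(im,None,fx=2.2,fy=2.2,interpolation=cv2.INTER_CUBIC))
E
```

```text
L (array([ 0.5625626 , -0.00349897]), 545, np.float64(0.07562519794370837), np.float64(0.002695738215129239))
M (array([0.51517327, 0.28441756]), 459, np.float64(0.06521534424023945), np.float64(0.0023710089180527076))
S (array([ 0.47215496, -0.34715609]), 346, np.float64(0.0659172598249016), np.float64(0.002350235534452582))
lap [0.693 0.21  0.036]
bottle [0.693 0.359 0.114]
cup [ 0.682 -0.217  0.06 ]
jar [ 0.686 -0.382  0.079]
blank [ 0.391 -0.124  0.019]
brush1 [0.319 0.258 0.018]
brush2 [0.42  0.136 0.022]
wr1 [ 0.432 -0.204  0.004]
wr2 [ 0.29  -0.28  -0.001]
```

View pics/crop0.png

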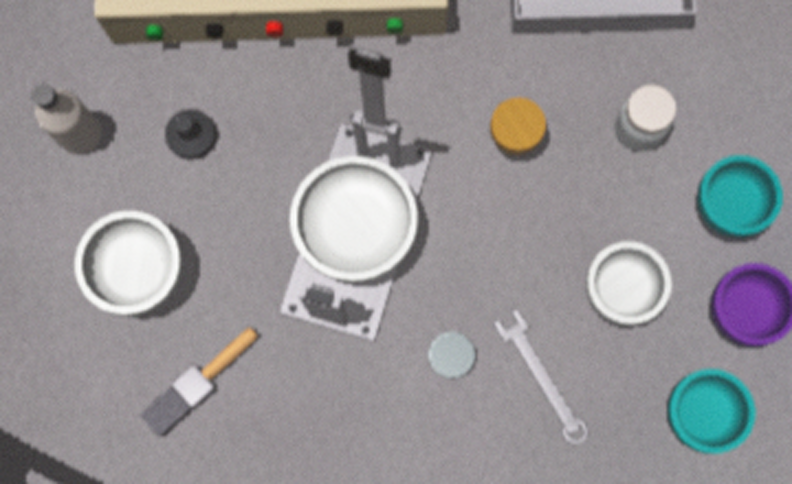

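```bash
python3 - <<'E'
from h import *
c=dict(np.load("top0.npz"));W=cloud(c)
im=c["color"][110:260,250:360,::-1]
cv2.imwrite("pics/crop1.png",cv2.resize(im,None,fx=4,fy=4,interpolation=cv2.INTER_CUBIC))
g=lambda x,y:ray(c,140+x/2.2,100+y/2.2,.01)[:2]
a,b,d=g(282,312),g(375,338),g(432,150)
print(a,b,d,np.linalg.norm(b-a))
m=(a+b)/2; L=np.array([.5626,-.0035])
for v in (L-m,[-(b-a)[1],(b-a)[0]]): print(np.degrees(np.arctan2(v[1],v[0])),np.linalg.norm(v))
s=dict(np.load("side0.npz"))
im=s["color"][120:260,280:400,::-1]
cv2.imwrite("pics/crop2.png",cv2.resize(im,None,fx=4,fy=4,interpolation=cv2.INTER_CUBIC))
E
```

```text
[0.45338807 0.09430865] [ 0.41600703 -0.0264789 ] [ 0.66824918 -0.10790319] 0.1264396070272647
-16.305605920146203 0.13326256011383983
-17.19612533820256 0.1264396070272647
```

View pics/crop1.png

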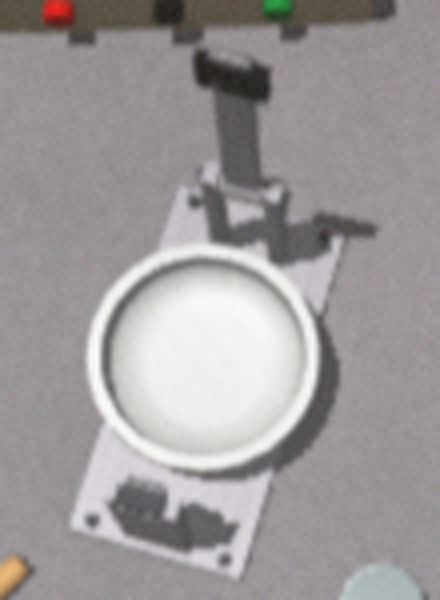

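View pics/crop2.png

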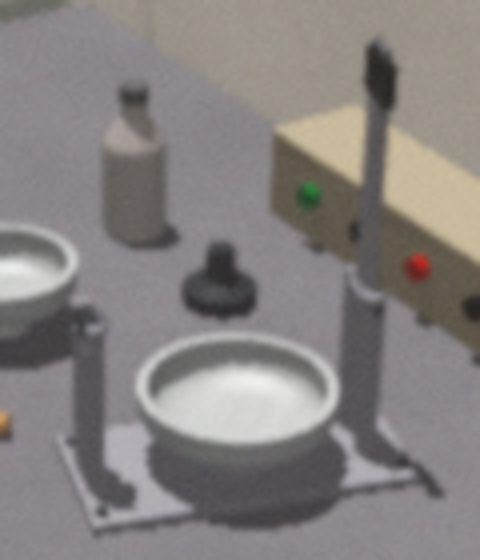

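```bash
cat >> h.py <<'E'
from scipy.spatial.transform import Rotation as Ro
def go(o,p,yaw_deg):
    R=Ro.from_quat(o["tool_rot"]).as_matrix()
    y=np.degrees(np.arctan2(R[1,1],R[0,1]))
    print("shift",(R.T@(np.array(p)-o["position"])).round(4),"turn",round(-np.radians(yaw_deg-y),4),"yaw",round(y,2), "tilt",R[:,2].round(3))
E
python3 -c "
from h import *
from rig import robot
go(robot.get_obs(),[.533,.3438,.16],73.3)"
```

```text
shift [-0.3805 -0.1168  0.0619] turn -0.0633 yaw 69.67 tilt [-0.001 -0.001 -1.   ]
```

send_rows:
  steps: [0.04, -0.05, -0.015, 0, -0.063, 0.04, -0.1, -0.03, 0, -0.063, 0.04, -0.16, -0.045, 0, -0.063, 0.04, -0.22, -0.065, 0.01, -0.063, 0.04, -0.28, -0.085, 0.02, -0.063, 0.04, -0.33, -0.1, 0.04, -0.063, 0.04, -0.38, -0.117, 0.06, -0.063, 0.04, -0.3805, -0.117, 0.062, -0.063]

```text
time: 1.15
position: [0.5353, 0.3403, 0.1577]
tool_rot: [0.148, 0.989, -0.002, -0.001]
ft_force: [-0.0, 0.5, -1.1]
grip_width: 0.0401
```

```bash
python3 - <<'E'
from h import *
from rig import robot,cams
o=robot.get_obs(); print(o["time"],o["position"],o["grip_width"],o["ft_force"])
go(o,[.533,.3438,.05],73.3)
c=cams.camera("wrist");cv2.imwrite("pics/w1.png",c["color"][:,:,::-1])
W=cloud(c);print(rim(W,np.array([.5152,.2844]),.065,.066)); print(c["extrinsics"][:3,3])
c=cams.camera("top");W=cloud(c);print(rim(W,np.array([.5626,-.0035]),.075,.08))
E
```

```text
1.15 [0.53527159 0.340274   0.15774383] 0.04008748848171631 [-0.01329008  0.5058019  -1.11822575]
shift [0.003  0.0031 0.1077] turn -0.0057 yaw 72.97 tilt [-0.003 -0.003 -1.   ]
(array([0.51326722, 0.28661742]), 4597, np.float64(0.06374756538044846), np.float64(0.0022192985587351265))
[0.47219314 0.3595986  0.31886884]
(array([ 0.56250964, -0.00349569]), 556, np.float64(0.07536167511645331), np.float64(0.0026696137976559525))
```

View pics/w1.png

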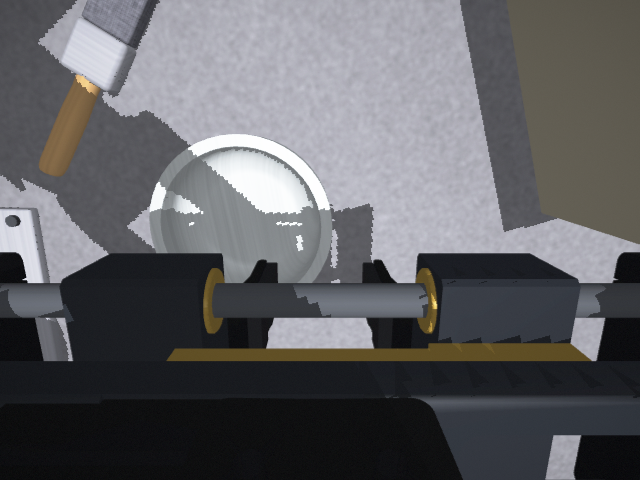

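send_rows:
  steps: [0.04, 0.0035, 0.004, 0.03, -0.006, 0.04, 0.0035, 0.004, 0.06, -0.006, 0.04, 0.0035, 0.004, 0.085, -0.006, 0.04, 0.0035, 0.004, 0.098, -0.006, 0.04, 0.0035, 0.004, 0.104, -0.006, 0.04, 0.0035, 0.004, 0.106, -0.006, 0.04, 0.0035, 0.004, 0.106, -0.006]

```text
time: 2.12
position: [0.5305, 0.348, 0.0537]
tool_rot: [0.143, 0.99, -0.001, -0.001]
ft_force: [-0.3, 0.0, 0.6]
grip_width: 0.04
```

```bash
python3 - <<'E'
from h import *
from rig import robot,cams
o=robot.get_obs(); print(o["time"],o["position"],o["grip_width"],o["ft_force"])
go(o,[.532,.3449,.05],73.3)
c=cams.camera("side");cv2.imwrite("pics/s1.png",cv2.resize(c["color"][120:240,210:350,::-1],None,fx=5,fy=5))
c=cams.camera("wrist");cv2.imwrite("pics/w2.png",c["color"][:,:,::-1])
E
```

```text
2.125 [0.5304672  0.34795786 0.05374048] 0.0400308757810611 [-0.34026245  0.01438339  0.56876779]
shift [-0.0023 -0.0025  0.0037] turn 0.0041 yaw 73.54 tilt [-0.002 -0.001 -1.   ]
```

View pics/w2.png

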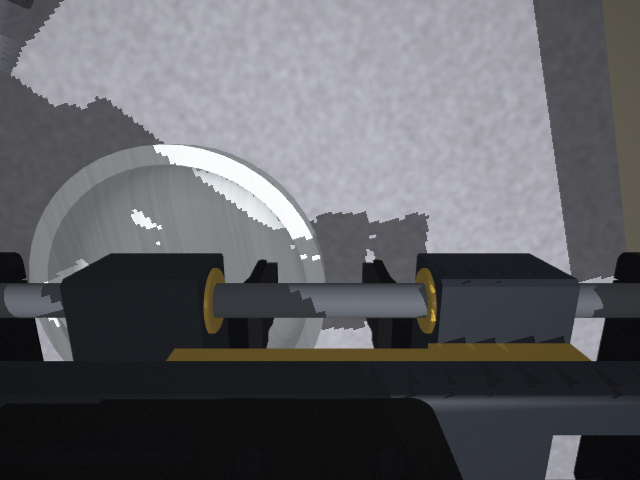

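View pics/s1.png

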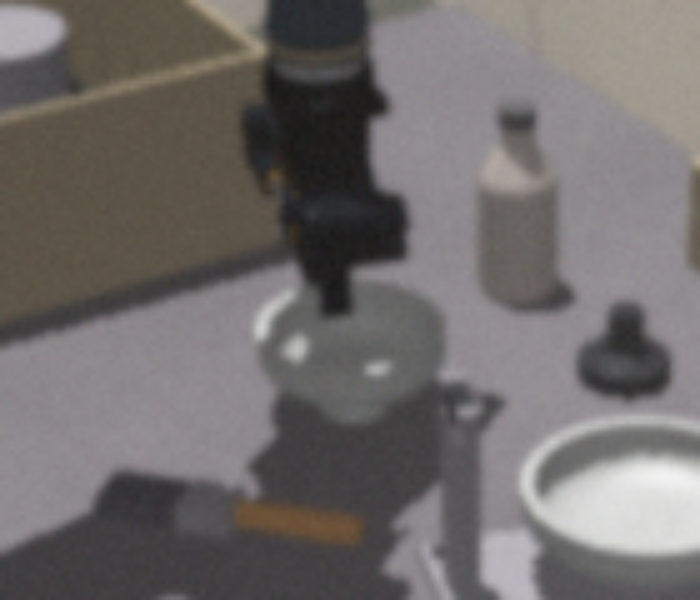

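The rim sits between the fingers (rim at x≈305–325, fingers at 275 and 370). Next: lower a little and close.

send_rows:
  steps: [0.04, -0.001, -0.0025, 0.003, 0, 0.04, -0.001, -0.0025, 0.004, 0, 0.0, -0.001, -0.0025, 0.004, 0, 0.0, -0.001, -0.0025, 0.004, 0, 0.0, -0.001, -0.0025, 0.004, 0, 0.0, -0.001, -0.0025, 0.004, 0, 0.0, -0.001, -0.0025, 0.004, 0, 0.0, -0.001, -0.0025, 0.004, 0]
  force: 30

```text
time: 3.22
position: [0.5308, 0.3453, 0.0498]
tool_rot: [0.143, 0.99, -0.001, -0.001]
ft_force: [0.1, 1.5, -0.4]
grip_width: 0.0088
```

send_rows:
  steps: [0.0, 0, 0, 0, 0, 0.0, 0, 0, -0.005, 0, 0.0, 0, 0, -0.015, 0, 0.0, 0, 0, -0.03, 0, 0.0, 0, 0, -0.05, 0, 0.0, 0, 0, -0.065, 0, 0.0, 0, 0, -0.065, 0]
  force: 40

```text
time: 4.1
position: [0.5321, 0.3459, 0.1169]
tool_rot: [0.143, 0.99, 0.0, 0.001]
ft_force: [0.0, 0.6, -1.7]
grip_width: 0.0082
```

```bash
python3 - <<'E'
from h import *
from rig import robot,cams
o=robot.get_obs(); print(o["time"],o["position"],o["grip_width"],o["ft_force"])
c=cams.camera("side");cv2.imwrite("pics/s2.png",cv2.resize(c["color"][120:240,210:350,::-1],None,fx=5,fy=5))
c=cams.camera("wrist");cv2.imwrite("pics/w3.png",c["color"][:,:,::-1])
c=cams.camera("top");cv2.imwrite("pics/t3.png",c["color"][:,:,::-1])
E
```

```text
4.1 [0.5320963  0.3458664  0.11687956] 0.008222221800851503 [ 0.01909448  0.58258423 -1.65388015]
```

View pics/s2.png

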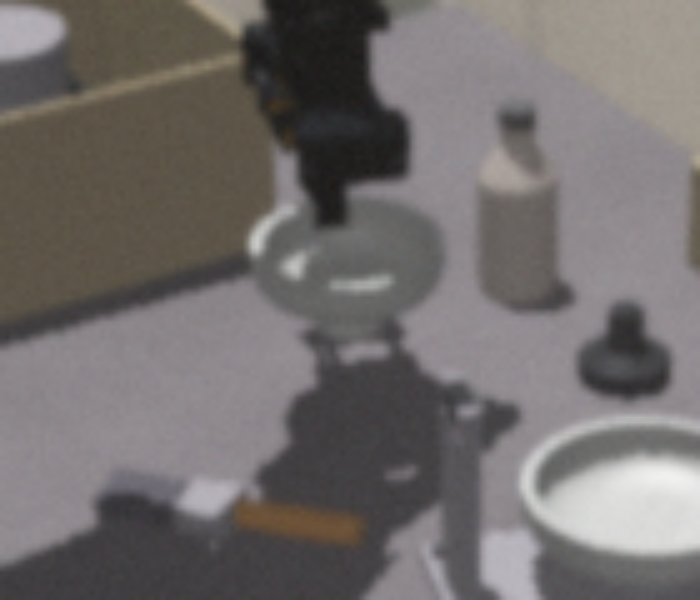

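View pics/w3.png

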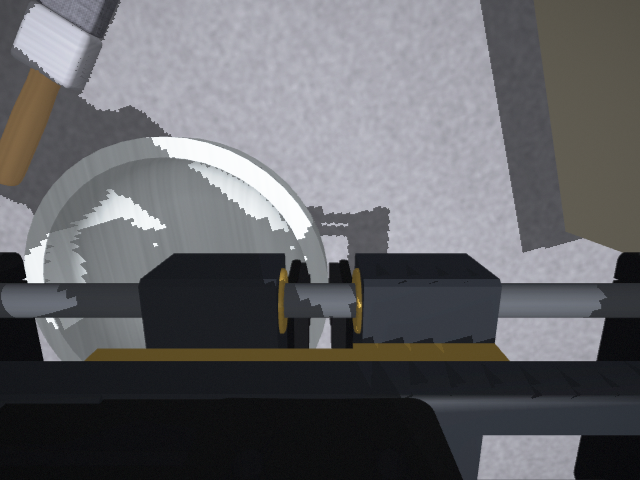

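View pics/t3.png

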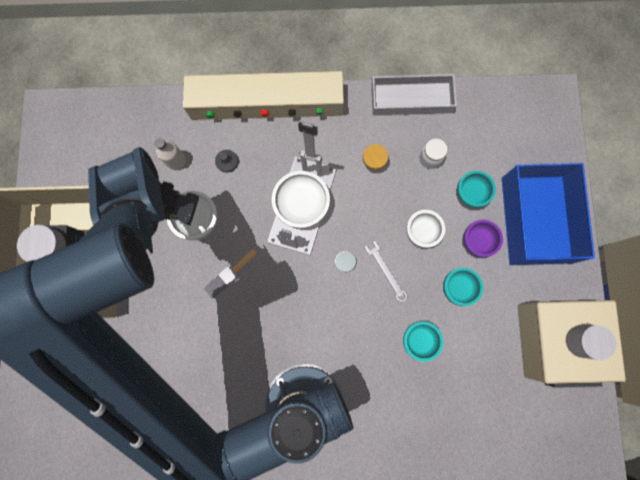

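Medium is lifted at about (190,215) in the top view. I'll measure its centre and tilt relative to the TCP.

```bash
cat >> h.py <<'E'
def held(c,o,R,h=.0152,side=1,zr=None,c0=None,win=.02,ztol=.009):
    W=cloud(c);Rt=Ro.from_quat(o["tool_rot"]).as_matrix();t=o["position"]
    if c0 is None: c0=(t-side*Rt[:,1]*(R-.004))[:2]
    if zr is None: zr=t[2]+h
    d=np.hypot(W[...,0]-c0[0],W[...,1]-c0[1])
    m=(abs(W[...,2]-zr)<ztol)&(abs(d-R+.004)<.013)
    p=W[m]; x=np.r_[c0,zr,0,0]
    # keep topmost surface: fit plane to rim band top
    for i in range(6):
        A=np.c_[p[:,:2]-x[:2],np.ones(len(p))]
        s=least_squares(lambda k:A@k-p[:,2],[0,0,zr],loss='soft_l1',f_scale=.001).x
        r=A@s-p[:,2]; q=p[abs(r)<.003]
        s2=least_squares(lambda k:np.hypot(q[:,0]-k[0],q[:,1]-k[1])-(R-.004),x[:2],loss='soft_l1',f_scale=.002).x
        x[:2]=s2; d=np.hypot(W[...,0]-x[0],W[...,1]-x[1])
        m=(abs(W[...,2]-zr)<ztol)&(abs(d-R+.004)<.007); p=W[m]
    return dict(c=x[:2].round(4),n=len(q),tilt=s[:2].round(3),z=round(s[2],4),exp=c0.round(4),zexp=round(zr,4))
E
python3 - <<'E'
from h import *
from rig import robot,cams
o=robot.get_obs()
for n in ("wrist","top","side"):
    c=cams.camera(n); print(n,held(c,o,.066))
    print("  L",held(c,o,.08,zr=.075,c0=np.array([.5626,-.0035])) if n!="wrist" else "")
c0=np.array([.564,-.004])
go(o,np.r_[np.array([.5626,-.0035])+.062*np.array([np.cos(np.radians(73.3)),np.sin(np.radians(73.3))]),.15],73.3)
E
```

```text
wrist {'c': array([0.5109, 0.2864]), 'n': 11303, 'tilt': array([-0.006,  0.01 ]), 'z': np.float64(0.1277), 'exp': array([0.5128, 0.2856]), 'zexp': np.float64(0.1295)}
  L 
top {'c': array([0.5131, 0.2841]), 'n': 278, 'tilt': array([-0.001,  0.006]), 'z': np.float64(0.1289), 'exp': array([0.5128, 0.2856]), 'zexp': np.float64(0.1295)}
  L {'c': array([ 0.5628, -0.0033]), 'n': 376, 'tilt': array([-0.004, -0.002]), 'z': np.float64(0.0753), 'exp': array([ 0.5626, -0.0035]), 'zexp': 0.075}
side {'c': array([0.5079, 0.2826]), 'n': 127, 'tilt': array([-0.007,  0.007]), 'z': np.float64(0.1271), 'exp': array([0.5128, 0.2856]), 'zexp': np.float64(0.1295)}
  L {'c': array([ 0.5596, -0.0034]), 'n': 231, 'tilt': array([-0.002,  0.009]), 'z': np.float64(0.0731), 'exp': array([ 0.5626, -0.0035]), 'zexp': 0.075}
shift [-0.1299 -0.2632 -0.0354] turn 0.0038 yaw 73.52 tilt [-0.003 -0.001 -1.   ]
```

send_rows:
  steps: [0.0, -0.02, -0.005, -0.02, 0, 0.0, -0.05, -0.02, -0.035, 0, 0.0, -0.08, -0.05, -0.035, 0, 0.0, -0.11, -0.09, -0.035, 0, 0.0, -0.1295, -0.135, -0.035, 0, 0.0, -0.1295, -0.18, -0.035, 0, 0.0, -0.1295, -0.22, -0.035, 0, 0.0, -0.1295, -0.245, -0.035, 0]

```text
time: 5.4
position: [0.5841, 0.0716, 0.1485]
tool_rot: [0.144, 0.99, -0.001, -0.002]
ft_force: [0.0, -0.3, -1.5]
grip_width: 0.0082
```

```bash
python3 - <<'E'
from h import *
from rig import robot,cams
o=robot.get_obs();print(o["time"],o["position"],o["grip_width"],o["joint_velocities"].round(2) if hasattr(o["joint_velocities"],"round") else o["joint_velocities"])
go(o,[.5321+.0497,.3459-.2874,.15],73.5)
E
```

```text
5.4 [0.58413482 0.07156665 0.14850388] 0.008242067920948956 [-0.32 -0.09  0.2   0.01 -0.12 -0.32]
shift [-0.0015 -0.0132 -0.0015] turn -0.0013 yaw 73.42 tilt [-0.005 -0.002 -1.   ]
```

send_rows:
  steps: [0.0, -0.0015, -0.01, -0.001, 0, 0.0, -0.0015, -0.0132, 0, 0, 0.0, -0.0015, -0.0132, 0, 0]

```text
time: 5.78
position: [0.582, 0.0592, 0.1483]
tool_rot: [0.144, 0.99, -0.001, -0.003]
ft_force: [0.5, 0.3, -0.2]
grip_width: 0.0083
```

```bash
python3 - <<'E'
from h import *
from rig import robot,cams
o=robot.get_obs();print(o["position"],o["grip_width"])
for n in ("wrist","top","side"):
    c=cams.camera(n); print(n,held(c,o,.066)); cv2.imwrite(f"pics/{n}4.png",c["color"][:,:,::-1])
    print("  L",held(c,o,.08,zr=.075,c0=np.array([.5626,-.0035])))
go(o,[.5321+.0497,.3459-.2874,.15],73.5)
E
```

```text
[0.58196627 0.05916506 0.14833661] 0.008309094022685514
wrist {'c': array([5.624e-01, 5.000e-04]), 'n': 11321, 'tilt': array([-0.008,  0.01 ]), 'z': np.float64(0.1617), 'exp': array([ 5.643e-01, -3.000e-04]), 'zexp': np.float64(0.1635)}
  L {'c': array([ 0.5605, -0.0024]), 'n': 3551, 'tilt': array([-0.003,  0.003]), 'z': np.float64(0.0735), 'exp': array([ 0.5626, -0.0035]), 'zexp': 0.075}
top {'c': array([ 0.5643, -0.0009]), 'n': 225, 'tilt': array([-0.001,  0.006]), 'z': np.float64(0.164), 'exp': array([ 5.643e-01, -3.000e-04]), 'zexp': np.float64(0.1635)}
  L {'c': array([ 0.5628, -0.0035]), 'n': 213, 'tilt': array([-0.001, -0.006]), 'z': np.float64(0.0754), 'exp': array([ 0.5626, -0.0035]), 'zexp': 0.075}
side {'c': array([ 0.5606, -0.0026]), 'n': 177, 'tilt': array([-0.001,  0.012]), 'z': np.float64(0.1617), 'exp': array([ 5.643e-01, -3.000e-04]), 'zexp': np.float64(0.1635)}
  L {'c': array([ 0.5594, -0.0027]), 'n': 184, 'tilt': array([-0.001,  0.004]), 'z': np.float64(0.0732), 'exp': array([ 0.5626, -0.0035]), 'zexp': 0.075}
shift [-0.     -0.0007 -0.0017] turn -0.0009 yaw 73.45 tilt [-0.005 -0.001 -1.   ]
```

View pics/side4.png

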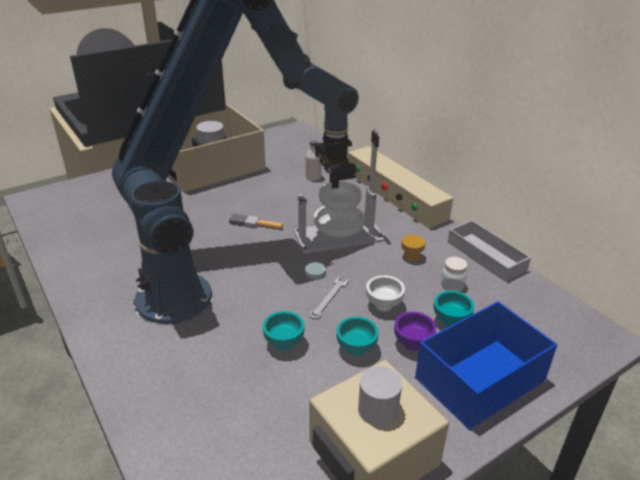

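View pics/wrist4.png

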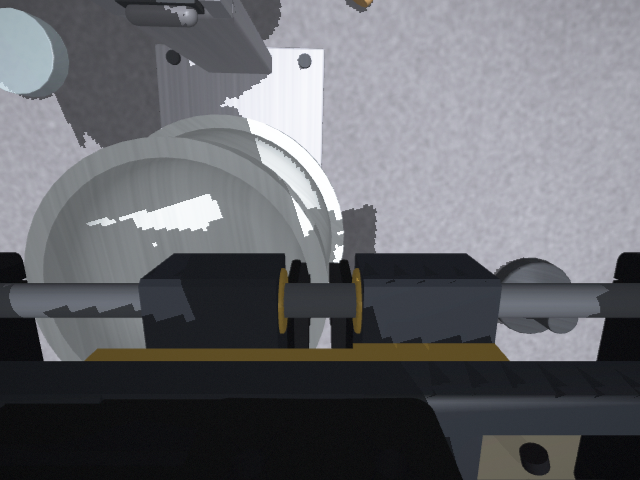

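send_rows:
  steps: [0.0, 0.001, -0.0023, 0.01, 0, 0.0, 0.001, -0.0023, 0.025, 0, 0.0, 0.001, -0.0023, 0.038, 0, 0.0, 0.001, -0.0023, 0.046, 0, 0.0, 0.001, -0.0023, 0.051, 0, 0.0, 0.001, -0.0023, 0.053, 0, 0.0, 0.001, -0.0023, 0.053, 0]

```text
time: 6.8
position: [0.5803, 0.0574, 0.0956]
tool_rot: [0.144, 0.99, -0.001, -0.002]
ft_force: [-0.0, 1.2, -0.9]
grip_width: 0.0084
```

```bash
python3 - <<'E'
from h import *
from rig import robot,cams
o=robot.get_obs();print(o["position"],o["grip_width"],o["ft_force"])
for n in ("wrist","top"):
    c=cams.camera(n); print(n,held(c,o,.066)); cv2.imwrite(f"pics/{n}5.png",c["color"][:,:,::-1])
    print("  L",held(c,o,.08,zr=.075,c0=np.array([.5626,-.0035])))
E
```

```text
[0.58027114 0.05741674 0.09561258] 0.008414392896440368 [-0.0307553   1.17177692 -0.91570022]
wrist {'c': array([ 0.5608, -0.0013]), 'n': 11323, 'tilt': array([-0.007,  0.01 ]), 'z': np.float64(0.1091), 'exp': array([ 0.5627, -0.002 ]), 'zexp': np.float64(0.1108)}
  L {'c': array([ 0.5605, -0.0023]), 'n': 5878, 'tilt': array([-0.   ,  0.001]), 'z': np.float64(0.0737), 'exp': array([ 0.5626, -0.0035]), 'zexp': 0.075}
top {'c': array([ 0.5629, -0.003 ]), 'n': 212, 'tilt': array([0.013, 0.002]), 'z': np.float64(0.1115), 'exp': array([ 0.5627, -0.002 ]), 'zexp': np.float64(0.1108)}
  L {'c': array([ 0.5634, -0.0032]), 'n': 240, 'tilt': array([ 0.005, -0.002]), 'z': np.float64(0.0755), 'exp': array([ 0.5626, -0.0035]), 'zexp': 0.075}
```

View pics/wrist5.png

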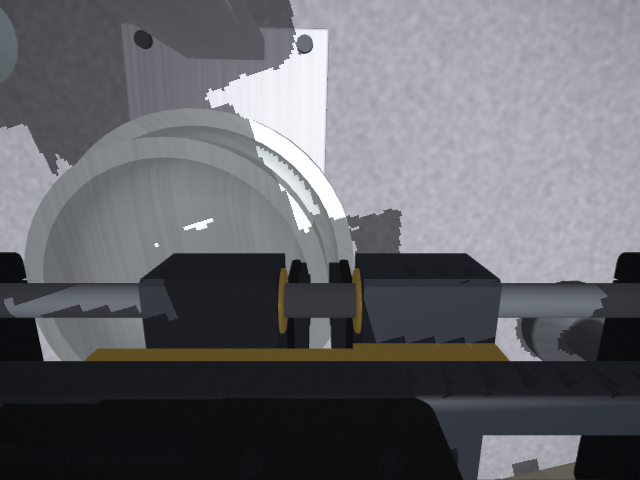

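Centred within about 1 mm, with about 6 mm left to go down.

send_rows:
  steps: [0.0, 0, 0, 0.002, 0, 0.0, 0, 0, 0.0035, 0, 0.0, 0, 0, 0.005, 0, 0.0, 0, 0, 0.0055, 0, 0.0, 0, 0, 0.006, 0, 0.0, 0, 0, 0.006, 0]

```text
time: 7.65
position: [0.5804, 0.0574, 0.0899]
tool_rot: [0.144, 0.99, -0.001, -0.002]
ft_force: [-0.3, 0.2, -0.8]
grip_width: 0.0079
```

send_rows:
  steps: [0.0, 0, 0, 0.0005, 0, 0.0, 0, 0, 0.001, 0, 0.0, 0, 0, 0.001, 0, 0.0, 0, 0, 0.001, 0]

```text
time: 8.15
position: [0.5807, 0.0578, 0.0894]
tool_rot: [0.144, 0.99, -0.001, -0.002]
ft_force: [-0.3, 2.7, 4.4]
grip_width: 0.0084
```

```bash
python3 - <<'E'
from h import *
from rig import robot,cams
o=robot.get_obs();print(o["position"],o["grip_width"],o["ft_force"])
for n in ("wrist","top"):
    c=cams.camera(n); print(n,held(c,o,.066))
    print("  L",held(c,o,.08,zr=.075,c0=np.array([.5626,-.0035])))
print(robot.get_obs()["ft_force"])
E
```

```text
[0.58068621 0.05781081 0.0893932 ] 0.008430215257869784 [-0.34308183  2.66605934  4.44573713]
wrist {'c': array([ 0.5611, -0.0007]), 'n': 11450, 'tilt': array([-0.011,  0.001]), 'z': np.float64(0.1034), 'exp': array([ 0.5631, -0.0016]), 'zexp': np.float64(0.1046)}
  L {'c': array([ 0.5605, -0.0024]), 'n': 6490, 'tilt': array([-0.001,  0.   ]), 'z': np.float64(0.0737), 'exp': array([ 0.5626, -0.0035]), 'zexp': 0.075}
top {'c': array([ 0.5628, -0.0027]), 'n': 208, 'tilt': array([-0.001, -0.004]), 'z': np.float64(0.1055), 'exp': array([ 0.5631, -0.0016]), 'zexp': np.float64(0.1046)}
  L {'c': array([ 0.5637, -0.0032]), 'n': 248, 'tilt': array([0.002, 0.004]), 'z': np.float64(0.0757), 'exp': array([ 0.5626, -0.0035]), 'zexp': 0.075}
[-0.023929    4.02360608  4.45184698]
```

Contact shows 4.4 N and the rim is 30 mm above the large one's. Releasing and withdrawing straight up.

send_rows:
  steps: [0.012, 0, 0, -0.0005, 0, 0.02, 0, 0, -0.0005, 0, 0.032, 0, 0, -0.0005, 0, 0.032, 0, 0, -0.0005, 0, 0.032, 0, 0, -0.01, 0, 0.032, 0, 0, -0.03, 0, 0.032, 0, 0, -0.07, 0, 0.032, 0, 0, -0.11, 0]

```text
time: 9.25
position: [0.5809, 0.0579, 0.2009]
tool_rot: [0.144, 0.99, -0.001, -0.002]
ft_force: [0.3, -0.7, -0.2]
grip_width: 0.0321
```

```bash
python3 - <<'E'
from h import *
from rig import robot,cams
o=robot.get_obs();print(o["time"],o["position"],o["grip_width"],o["ft_force"])
for n in ("wrist","top","side"):
    c=cams.camera(n); cv2.imwrite(f"pics/{n}6.png",c["color"][:,:,::-1])
    print(n,"  M",held(c,o,.066,zr=.105,c0=np.array([.5626,-.0035])))
    print("  L",held(c,o,.08,zr=.075,c0=np.array([.5626,-.0035])))
    print("  S",held(c,o,.052,zr=.065,c0=np.array([.472,-.347])) if n!='wrist' else '')
E
```

```text
9.25 [0.58091951 0.05790854 0.20086717] 0.03209555380204043 [ 0.32791456 -0.68671923 -0.1642825 ]
wrist   M {'c': array([ 0.5603, -0.0018]), 'n': 4281, 'tilt': array([-0.002,  0.004]), 'z': np.float64(0.1035), 'exp': array([ 0.5626, -0.0035]), 'zexp': 0.105}
  L {'c': array([ 0.5603, -0.0027]), 'n': 3439, 'tilt': array([-0.001,  0.   ]), 'z': np.float64(0.0737), 'exp': array([ 0.5626, -0.0035]), 'zexp': 0.075}
  S 
top   M {'c': array([ 0.5624, -0.0035]), 'n': 221, 'tilt': array([-0.   ,  0.001]), 'z': np.float64(0.1053), 'exp': array([ 0.5626, -0.0035]), 'zexp': 0.105}
  L {'c': array([ 0.5631, -0.0034]), 'n': 244, 'tilt': array([0.002, 0.   ]), 'z': np.float64(0.0757), 'exp': array([ 0.5626, -0.0035]), 'zexp': 0.075}
  S {'c': array([ 0.4728, -0.3474]), 'n': 250, 'tilt': array([ 0.002, -0.002]), 'z': np.float64(0.0655), 'exp': array([ 0.472, -0.347]), 'zexp': 0.065}
side   M {'c': array([ 0.5587, -0.0036]), 'n': 184, 'tilt': array([-0.   ,  0.006]), 'z': np.float64(0.1031), 'exp': array([ 0.5626, -0.0035]), 'zexp': 0.105}
  L {'c': array([ 0.559 , -0.0033]), 'n': 163, 'tilt': array([0.009, 0.022]), 'z': np.float64(0.0745), 'exp': array([ 0.5626, -0.0035]), 'zexp': 0.075}
  S {'c': array([ 0.4694, -0.347 ]), 'n': 228, 'tilt': array([-0.003,  0.002]), 'z': np.float64(0.0637), 'exp': array([ 0.472, -0.347]), 'zexp': 0.065}
```

View pics/wrist6.png

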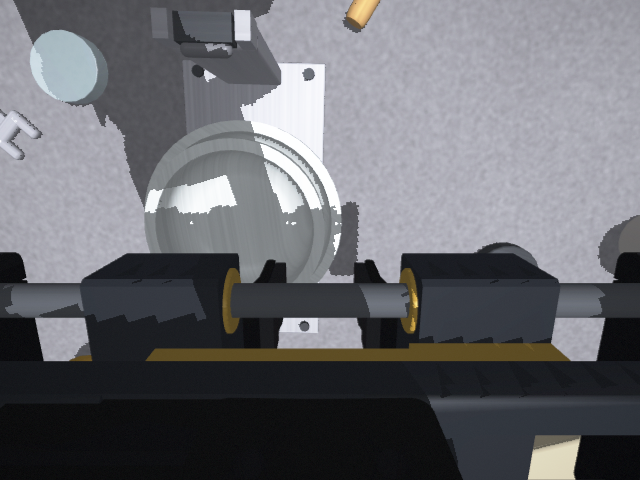

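```bash
python3 -c "
from h import *
from rig import robot
go(robot.get_obs(),[.487,-.300,.14],73.5)"
```

```text
shift [-0.0095 -0.3703  0.0628] turn -0.0001 yaw 73.49 tilt [ 0.003 -0.002 -1.   ]
```

send_rows:
  steps: [0.034, 0, -0.03, 0, 0, 0.034, 0, -0.08, 0, 0, 0.034, 0, -0.135, 0, 0, 0.034, 0, -0.19, 0, 0, 0.034, -0.004, -0.245, 0.01, 0, 0.034, -0.009, -0.3, 0.03, 0, 0.034, -0.0095, -0.345, 0.05, 0, 0.034, -0.0095, -0.37, 0.06, 0]

```text
time: 10.4
position: [0.4852, -0.3013, 0.1407]
tool_rot: [0.145, 0.989, 0.0, 0.0]
ft_force: [0.7, 0.4, 0.1]
grip_width: 0.0337
```

send_rows:
  steps: [0.034, 0, 0, 0, 0]

```text
time: 10.52
position: [0.4837, -0.3021, 0.1389]
tool_rot: [0.146, 0.989, 0.001, -0.001]
ft_force: [0.4, 0.8, 0.0]
grip_width: 0.0341
```

```bash
python3 - <<'E'
from h import *
from rig import robot,cams
c=cams.camera("wrist");c=cams.camera("wrist")
o=robot.get_obs();print(o["time"],o["position"],o["q"])
cv2.imwrite("pics/w7.png",c["color"][:,:,::-1])
print(held(c,o,.052,zr=.064,c0=np.array([.472,-.347])))
go(o,[.487,-.300,.055],73.5)
E
```

```text
10.625 [ 0.48443157 -0.30040624  0.1397969 ] [-7.51617990e-01  5.64078444e-01  1.64838529e+00  1.25656133e-03
  9.31821193e-01 -2.03191297e+00]
{'c': array([ 0.47  , -0.3466]), 'n': 3603, 'tilt': array([-0.003,  0.003]), 'z': np.float64(0.0635), 'exp': array([ 0.472, -0.347]), 'zexp': 0.064}
shift [-0.0025  0.0009  0.0848] turn -0.0033 yaw 73.31 tilt [-0.001  0.003 -1.   ]
```

View pics/w7.png

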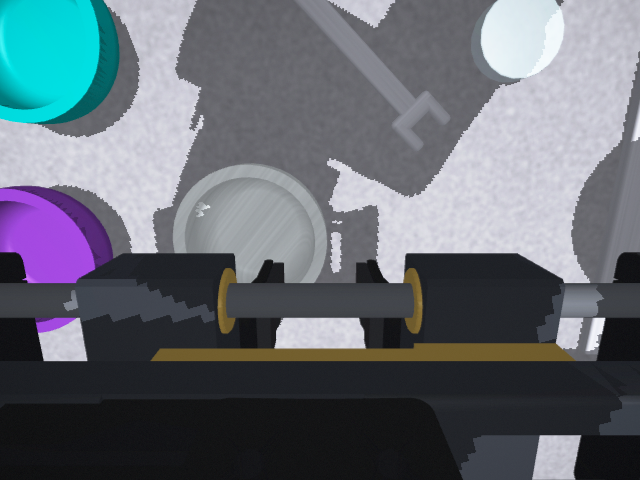

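send_rows:
  steps: [0.034, -0.0025, 0.0005, 0.025, 0, 0.034, -0.0025, 0.0005, 0.05, 0, 0.034, -0.0025, 0.0005, 0.07, 0, 0.034, -0.0025, 0.0005, 0.081, 0, 0.034, -0.0025, 0.0005, 0.087, 0, 0.034, -0.0025, 0.0005, 0.0895, 0, 0.034, -0.0025, 0.0005, 0.0898, 0]

```text
time: 11.5
position: [0.4872, -0.3005, 0.0504]
tool_rot: [0.145, 0.989, 0.001, -0.0]
ft_force: [0.9, 0.8, 1.2]
grip_width: 0.0338
```

```bash
python3 - <<'E'
from h import *
from rig import robot,cams
c=cams.camera("wrist")
o=robot.get_obs();print(o["time"],o["position"],o["ft_force"])
cv2.imwrite("pics/w8.png",c["color"][:,:,::-1])
go(o,[.487,-.3005,.050],73.5)
E
```

```text
11.55 [ 0.48714728 -0.30066063  0.05048799] [ 0.42228587 -0.17408816 -0.05593307]
shift [0.0002 0.0001 0.0005] turn -0.0033 yaw 73.31 tilt [-0.001  0.002 -1.   ]
```

View pics/w8.png

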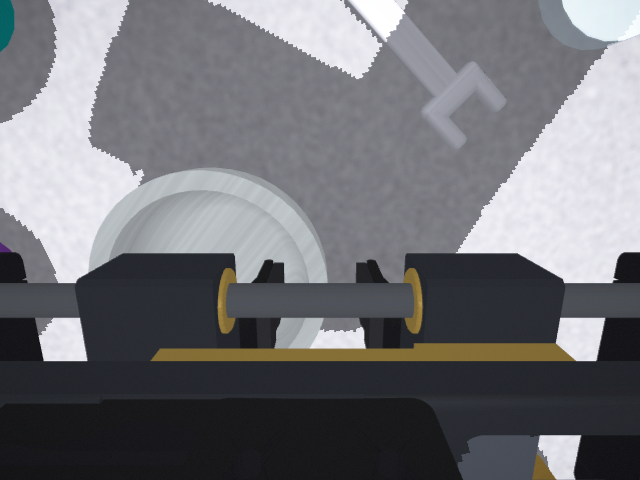

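The rim is between the fingers (about 305–327, fingers at 283 and 360). Next: close and lift.

send_rows:
  steps: [0.0, 0, 0, 0.0005, 0, 0.0, 0, 0, 0.0005, 0, 0.0, 0, 0, 0.0005, 0, 0.0, 0, 0, 0.0005, 0, 0.0, 0, 0, 0.0005, 0, 0.0, 0, 0, 0.0005, 0]
  force: 30

```text
time: 12.3
position: [0.4872, -0.3007, 0.0501]
tool_rot: [0.145, 0.989, 0.001, -0.0]
ft_force: [1.0, 0.8, 1.3]
grip_width: 0.0078
```

send_rows:
  steps: [0.0, 0, 0, 0, 0, 0.0, 0, 0, -0.005, 0, 0.0, 0, 0, -0.02, 0, 0.0, 0, 0, -0.05, 0, 0.0, 0, 0, -0.085, 0, 0.0, 0, 0, -0.115, 0, 0.0, 0, 0, -0.13, 0, 0.0, 0, 0, -0.13, 0]
  force: 40

```text
time: 13.3
position: [0.4877, -0.3013, 0.1814]
tool_rot: [0.145, 0.989, 0.0, 0.001]
ft_force: [-0.3, -1.0, -0.6]
grip_width: 0.0081
```

```bash
python3 - <<'E'
from h import *
from rig import robot,cams
for n in ("wrist","top","side"):
    c=cams.camera(n); o=robot.get_obs(); print(n,held(c,o,.052))
print(o["time"],o["position"],o["grip_width"])
go(o,np.r_[np.array([.5807,.0576])-np.array([.0040,.0134]),o["position"][2]],73.5)
E
```

```text
wrist {'c': array([ 0.4719, -0.3464]), 'n': 8122, 'tilt': array([-0.005,  0.005]), 'z': np.float64(0.1946), 'exp': array([ 0.4733, -0.3467]), 'zexp': np.float64(0.1953)}
top {'c': array([ 0.473 , -0.3466]), 'n': 49, 'tilt': array([ 0.133, -0.   ]), 'z': np.float64(0.2017), 'exp': array([ 0.4729, -0.3463]), 'zexp': np.float64(0.1945)}
side {'c': array([ 0.4686, -0.3482]), 'n': 210, 'tilt': array([-0.003,  0.004]), 'z': np.float64(0.1926), 'exp': array([ 0.4727, -0.3462]), 'zexp': np.float64(0.1941)}
13.45 [ 0.48651633 -0.30021633  0.17889147] 0.007758283700803685
shift [0.0126 0.3558 0.0011] turn -0.0034 yaw 73.31 tilt [-0.002  0.004 -1.   ]
```

send_rows:
  steps: [0.0, 0.002, 0.03, 0, 0, 0.0, 0.005, 0.075, 0, 0, 0.0, 0.008, 0.125, 0, 0, 0.0, 0.011, 0.175, 0, 0, 0.0, 0.0126, 0.225, 0, 0, 0.0, 0.0126, 0.275, 0, 0, 0.0, 0.0126, 0.315, 0, 0, 0.0, 0.0126, 0.34, 0, 0]

```text
time: 14.45
position: [0.5715, 0.0313, 0.1783]
tool_rot: [0.144, 0.99, 0.002, -0.003]
ft_force: [0.0, 1.2, -1.3]
grip_width: 0.0073
```

send_rows:
  steps: [0.0, 0, 0.008, 0, 0, 0.0, 0, 0.012, 0, 0, 0.0, 0, 0.012, 0, 0]

```text
time: 14.82
position: [0.5747, 0.0421, 0.1779]
tool_rot: [0.145, 0.989, 0.002, -0.003]
ft_force: [-0.4, -0.5, -1.2]
grip_width: 0.0077
```

```bash
python3 - <<'E'
from h import *
from rig import robot,cams
for n in ("wrist","top","side"):
    c=cams.camera(n); o=robot.get_obs(); print(n,held(c,o,.052)); cv2.imwrite(f"pics/{n}9.png",c["color"][:,:,::-1])
    print("  M",held(c,o,.066,zr=.1045,c0=np.array([.561,-.003])))
print(o["time"],o["position"],o["grip_width"])
go(o,[.5767,.0442,.14],73.5)
E
```

```text
wrist {'c': array([ 0.559 , -0.0031]), 'n': 8098, 'tilt': array([-0.012,  0.008]), 'z': np.float64(0.1911), 'exp': array([ 0.561 , -0.0041]), 'zexp': np.float64(0.1932)}
  M {'c': array([ 0.56  , -0.0022]), 'n': 3097, 'tilt': array([-0.003,  0.003]), 'z': np.float64(0.1035), 'exp': array([ 0.561, -0.003]), 'zexp': 0.1045}
top {'c': array([ 0.561 , -0.0052]), 'n': 134, 'tilt': array([ 0.004, -0.001]), 'z': np.float64(0.1938), 'exp': array([ 0.5611, -0.0042]), 'zexp': np.float64(0.1934)}
  M {'c': array([ 0.5625, -0.0031]), 'n': 170, 'tilt': array([0.016, 0.004]), 'z': np.float64(0.1063), 'exp': array([ 0.561, -0.003]), 'zexp': 0.1045}
side {'c': array([ 0.5569, -0.0059]), 'n': 146, 'tilt': array([-0.013,  0.012]), 'z': np.float64(0.1913), 'exp': array([ 0.5611, -0.0042]), 'zexp': np.float64(0.1935)}
  M {'c': array([ 0.5582, -0.0029]), 'n': 151, 'tilt': array([0.003, 0.004]), 'z': np.float64(0.1032), 'exp': array([ 0.561, -0.003]), 'zexp': 0.1045}
14.975 [0.57483973 0.04182172 0.17829069] 0.007989576944754882
shift [-0.0013  0.0027  0.0383] turn -0.0028 yaw 73.34 tilt [-0.005  0.004 -1.   ]
```

View pics/wrist9.png

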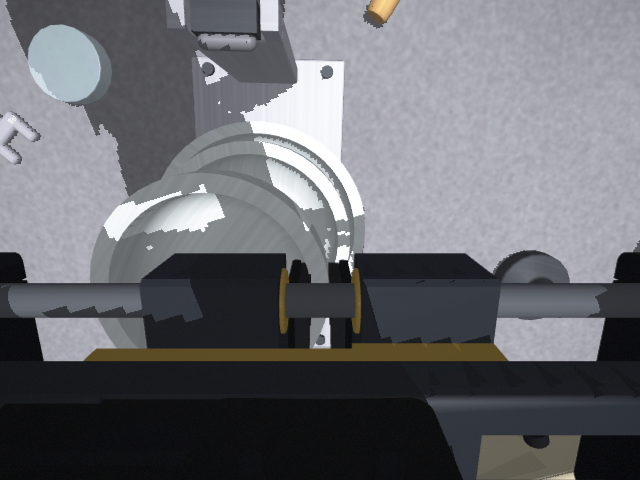

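send_rows:
  steps: [0.0, -0.0007, 0.0023, 0.01, 0, 0.0, -0.0007, 0.0023, 0.025, 0, 0.0, -0.0007, 0.0023, 0.038, 0, 0.0, -0.0007, 0.0023, 0.046, 0, 0.0, -0.0007, 0.0023, 0.051, 0, 0.0, -0.0007, 0.0023, 0.053, 0, 0.0, -0.0007, 0.0023, 0.053, 0]

```text
time: 15.85
position: [0.5761, 0.044, 0.1254]
tool_rot: [0.145, 0.989, 0.002, -0.003]
ft_force: [0.2, -0.1, -0.7]
grip_width: 0.0077
```

```bash
python3 - <<'E'
from h import *
from rig import robot,cams
for n in ("wrist","top"):
    c=cams.camera(n); o=robot.get_obs(); print(n,held(c,o,.052))
    print("  M",held(c,o,.066,zr=.1045,c0=np.array([.561,-.003])))
print(o["time"],o["position"],o["grip_width"],o["ft_force"])
E
```

```text
wrist {'c': array([ 0.5603, -0.0012]), 'n': 8094, 'tilt': array([-0.011,  0.008]), 'z': np.float64(0.1387), 'exp': array([ 0.5625, -0.002 ]), 'zexp': np.float64(0.1408)}
  M {'c': array([ 0.5602, -0.0019]), 'n': 5245, 'tilt': array([-0.   ,  0.001]), 'z': np.float64(0.1037), 'exp': array([ 0.561, -0.003]), 'zexp': 0.1045}
top {'c': array([ 0.5625, -0.0036]), 'n': 124, 'tilt': array([ 0.015, -0.008]), 'z': np.float64(0.1411), 'exp': array([ 0.5624, -0.002 ]), 'zexp': np.float64(0.1409)}
  M {'c': array([ 0.5621, -0.0032]), 'n': 167, 'tilt': array([0.007, 0.013]), 'z': np.float64(0.1059), 'exp': array([ 0.561, -0.003]), 'zexp': 0.1045}
15.95 [0.57620213 0.04401777 0.12567122] 0.0078007318930651106 [-0.00947965 -0.41059468 -1.46925767]
```

Centred within 1 mm, about 5 mm to go.

send_rows:
  steps: [0.0, 0, 0, 0.002, 0, 0.0, 0, 0, 0.0035, 0, 0.0, 0, 0, 0.0045, 0, 0.0, 0, 0, 0.005, 0, 0.0, 0, 0, 0.0055, 0, 0.0, 0, 0, 0.0055, 0]

```text
time: 16.7
position: [0.5762, 0.0441, 0.1203]
tool_rot: [0.145, 0.989, 0.002, -0.003]
ft_force: [-0.8, 0.5, 0.2]
grip_width: 0.008
```

send_rows:
  steps: [0.0, 0, 0, 0.0005, 0, 0.0, 0, 0, 0.001, 0, 0.0, 0, 0, 0.001, 0]

```text
time: 17.08
position: [0.5765, 0.0444, 0.12]
tool_rot: [0.145, 0.989, 0.002, -0.002]
ft_force: [-0.2, 2.0, 4.7]
grip_width: 0.0081
```

```bash
python3 - <<'E'
from h import *
from rig import robot,cams
for n in ("wrist","top"):
    c=cams.camera(n); o=robot.get_obs(); print(n,held(c,o,.052))
    print("  M",held(c,o,.066,zr=.1045,c0=np.array([.561,-.003])))
print(o["time"],o["position"],o["grip_width"],o["ft_force"])
E
```

```text
wrist {'c': array([ 0.5607, -0.0007]), 'n': 8170, 'tilt': array([-0.013,  0.001]), 'z': np.float64(0.1336), 'exp': array([ 0.5628, -0.0016]), 'zexp': np.float64(0.1352)}
  M {'c': array([ 0.5605, -0.002 ]), 'n': 5782, 'tilt': array([-0.003,  0.001]), 'z': np.float64(0.1038), 'exp': array([ 0.561, -0.003]), 'zexp': 0.1045}
top {'c': array([ 0.5629, -0.0028]), 'n': 121, 'tilt': array([0.016, 0.008]), 'z': np.float64(0.1367), 'exp': array([ 0.5627, -0.0016]), 'zexp': np.float64(0.1352)}
  M {'c': array([ 0.5631, -0.0029]), 'n': 177, 'tilt': array([-0.001, -0.004]), 'z': np.float64(0.1053), 'exp': array([ 0.561, -0.003]), 'zexp': 0.1045}
17.175 [0.57650703 0.04443265 0.11999457] 0.007719422574476262 [-1.30099966  2.46865636  5.32468404]
```

send_rows:
  steps: [0.012, 0, 0, -0.0005, 0, 0.02, 0, 0, -0.0005, 0, 0.032, 0, 0, -0.0005, 0, 0.032, 0, 0, -0.0005, 0, 0.032, 0, 0, -0.01, 0, 0.032, 0, 0, -0.03, 0, 0.032, 0, 0, -0.06, 0, 0.032, 0, 0, -0.06, 0]

```text
time: 18.18
position: [0.5788, 0.044, 0.1828]
tool_rot: [0.145, 0.989, 0.002, 0.001]
ft_force: [0.4, -0.3, -0.0]
grip_width: 0.032
```

```bash
python3 - <<'E'
from h import *
from rig import robot,cams
o=robot.get_obs();print(o["time"],o["position"],o["grip_width"],o["ft_force"])
for n in ("wrist","top","side"):
    c=cams.camera(n); cv2.imwrite(f"pics/{n}10.png",c["color"][:,:,::-1])
    for R,z in ((.08,.075),(.066,.105),(.052,.135)): print(n,held(c,o,R,zr=z,c0=np.array([.5615,-.003])))
    W=cloud(c)
    m=(W[...,2]>.22)&(abs(W[...,0]-.66)<.09)&(abs(W[...,1]+.035)<.09)
    v,u=np.where(m); print(m.sum(), np.nanmax(W[m][:,2]) if m.any() else '')
cv2.imwrite("pics/side10c.png",cv2.resize(c["color"][110:260,270:410,::-1],None,fx=4,fy=4))
E
```

```text
18.175 [0.57879366 0.04395549 0.18280476] 0.03201452660434597 [ 0.3617843  -0.29646616 -0.030389  ]
wrist {'c': array([ 0.5604, -0.0027]), 'n': 3935, 'tilt': array([-0., -0.]), 'z': np.float64(0.0737), 'exp': array([ 0.5615, -0.003 ]), 'zexp': 0.075}
wrist {'c': array([ 0.56  , -0.0024]), 'n': 4040, 'tilt': array([-0.001,  0.   ]), 'z': np.float64(0.1037), 'exp': array([ 0.5615, -0.003 ]), 'zexp': 0.105}
wrist {'c': array([ 0.5597, -0.001 ]), 'n': 4410, 'tilt': array([-0.004,  0.005]), 'z': np.float64(0.1335), 'exp': array([ 0.5615, -0.003 ]), 'zexp': 0.135}
423 0.24063201109461918
top {'c': array([ 0.563 , -0.0033]), 'n': 235, 'tilt': array([0.001, 0.004]), 'z': np.float64(0.0759), 'exp': array([ 0.5615, -0.003 ]), 'zexp': 0.075}
top {'c': array([ 0.5624, -0.0026]), 'n': 191, 'tilt': array([ 0.01 , -0.001]), 'z': np.float64(0.1058), 'exp': array([ 0.5615, -0.003 ]), 'zexp': 0.105}
top {'c': array([ 0.5619, -0.0027]), 'n': 131, 'tilt': array([ 0.011, -0.003]), 'z': np.float64(0.1356), 'exp': array([ 0.5615, -0.003 ]), 'zexp': 0.135}
1206 0.5363482166325748
side {'c': array([ 0.5587, -0.0034]), 'n': 142, 'tilt': array([0.014, 0.027]), 'z': np.float64(0.0747), 'exp': array([ 0.5615, -0.003 ]), 'zexp': 0.075}
side {'c': array([ 0.5584, -0.0023]), 'n': 126, 'tilt': array([0.007, 0.02 ]), 'z': np.float64(0.1041), 'exp': array([ 0.5615, -0.003 ]), 'zexp': 0.105}
side {'c': array([ 0.5575, -0.003 ]), 'n': 144, 'tilt': array([0.001, 0.004]), 'z': np.float64(0.1336), 'exp': array([ 0.5615, -0.003 ]), 'zexp': 0.135}
929 0.5313022267520221
```

View pics/side10c.png

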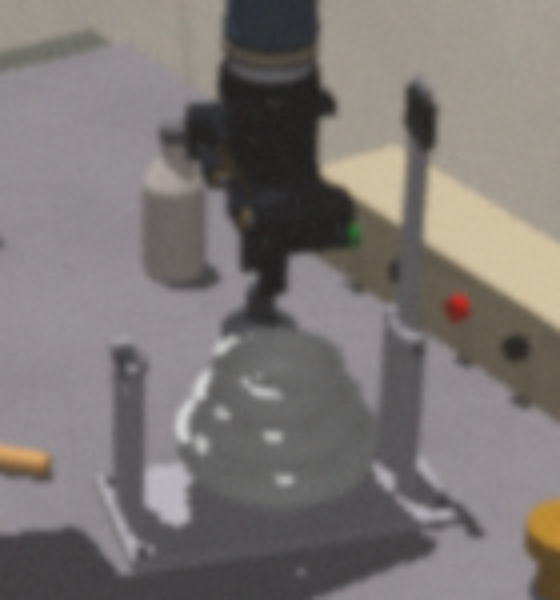

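View pics/top10.png

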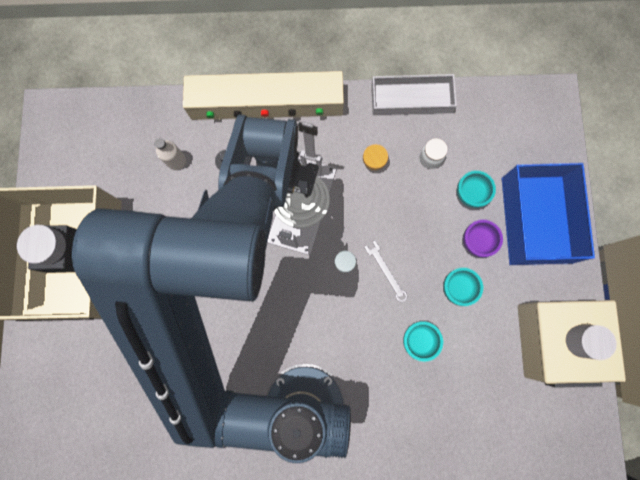

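Nested levels check out (75/105/135 mm rims, offsets about 1–2 mm). Next, I'll locate the raised bar more exactly.

```bash
python3 - <<'E'
from h import *
c=dict(np.load("top0.npz"));W=cloud(c)
a=np.radians(-16.7);X=np.array([np.cos(a),np.sin(a)]);Y=np.array([-X[1],X[0]]);L=np.array([.5626,-.0033])
D=W[...,:2]-L; cx=D@X; cy=D@Y; z=W[...,2]
def st(m,n):
    print(n,m.sum(), [np.nanpercentile(q[m],[2,50,98]).round(3).tolist() for q in (cx,cy,z)])
m=(abs(cy)<.05)&(cx>.06)&(cx<.2)
st(m&(z>.3),"pad");st(m&(z>.17)&(z<.3),"bar");st(m&(z>.13)&(z<.165),"posts")
st((abs(cy)<.05)&(cx<-.08)&(cx>-.2)&(z>.14)&(z<.17),"catch")
s=dict(np.load("side0.npz"));W=cloud(s)
D=W[...,:2]-L; cx=D@X; cy=D@Y; z=W[...,2]
m=(abs(cy)<.05)&(cx>.06)&(cx<.2)
st(m&(z>.3),"pad");st(m&(z>.17)&(z<.3),"bar");st(m&(z>.1)&(z<.165),"posts")
st((abs(cy)<.05)&(cx<-.08)&(cx>-.2)&(z>.14)&(z<.17),"catch")
from rig import robot
o=robot.get_obs()
for p in ((0.0,.03,.385),(.165,0,.385),(.165,0,.325)):
    w=L+X*p[0]+Y*p[1]; print(w); go(o,[*w,p[2]],73.3)
E
```

```text
pad 221 [[0.097, 0.099, 0.107], [-0.024, -0.004, 0.018], [0.303, 0.342, 0.362]]
bar 195 [[0.097, 0.098, 0.105], [-0.015, -0.004, 0.008], [0.172, 0.239, 0.296]]
posts 141 [[0.094, 0.098, 0.109], [-0.033, -0.007, 0.025], [0.134, 0.155, 0.164]]
catch 148 [[-0.128, -0.121, -0.108], [-0.023, 0.001, 0.026], [0.141, 0.158, 0.165]]
pad 141 [[0.093, 0.096, 0.104], [-0.029, -0.013, 0.017], [0.303, 0.334, 0.36]]
bar 219 [[0.092, 0.096, 0.106], [-0.02, -0.01, 0.012], [0.171, 0.237, 0.298]]
posts 192 [[0.09, 0.096, 0.106], [-0.035, -0.019, 0.026], [0.1, 0.133, 0.163]]
catch 92 [[-0.131, -0.125, -0.111], [-0.025, -0.005, 0.025], [0.141, 0.157, 0.164]]
[0.57122082 0.02543467]
shift [ 0.0005 -0.0188 -0.2056] turn 0.0006 yaw 73.34 tilt [-0.005  0.005 -1.   ]
[ 0.72064071 -0.05071449]
shift [-0.1645 -0.0489 -0.2067] turn 0.0006 yaw 73.34 tilt [-0.005  0.005 -1.   ]
[ 0.72064071 -0.05071449]
shift [-0.1649 -0.049  -0.1467] turn 0.0006 yaw 73.34 tilt [-0.005  0.005 -1.   ]
```

send_rows:
  steps: [0.0, 0, 0, -0.05, 0, 0.0, 0, -0.01, -0.11, 0, 0.0, 0, -0.02, -0.17, 0, 0.0, 0, -0.04, -0.215, 0, 0.0, -0.03, -0.05, -0.222, 0, 0.0, -0.08, -0.05, -0.222, 0, 0.0, -0.13, -0.05, -0.222, 0, 0.0, -0.16, -0.05, -0.222, 0]

```text
time: 19.32
position: [0.7175, -0.0515, 0.3975]
tool_rot: [0.145, 0.989, 0.002, -0.004]
ft_force: [0.0, -0.4, 0.1]
grip_width: 0.0005
```

```bash
python3 - <<'E'
from h import *
from rig import robot,cams
c=cams.camera("side");cv2.imwrite("pics/s11.png",c["color"][:,:,::-1])
c=cams.camera("top");cv2.imwrite("pics/t11.png",c["color"][:,:,::-1])
o=robot.get_obs();print(o["time"],o["position"],o["ft_force"],o["grip_width"])
go(o,[.7206,-.0507,.325],73.3)
E
```

```text
19.425 [ 0.71783681 -0.05191689  0.39620057] [ 0.65347561 -0.17588639 -0.63604828] 0.00040052468809323726
shift [-0.003   0.0018  0.0712] turn -0.0005 yaw 73.27 tilt [-0.009  0.005 -1.   ]
```

View pics/s11.png

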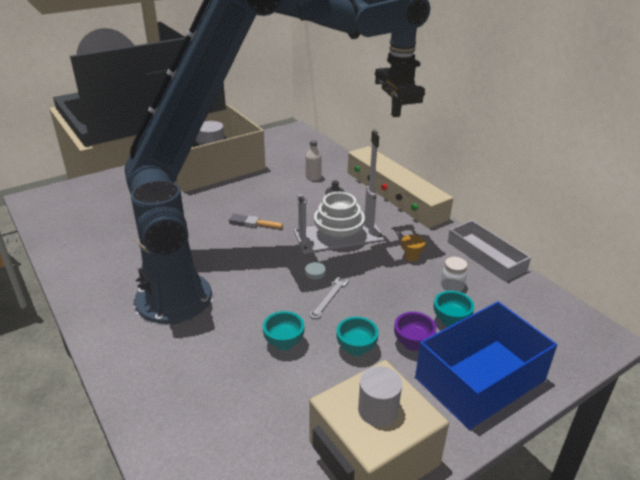

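Stack is concentric at (340,210), and the gripper is behind and above the bar's tip at (375,135). Lowering behind the bar.

send_rows:
  steps: [0.0, -0.003, 0.0, 0.03, 0, 0.0, -0.003, 0.0, 0.06, 0, 0.0, -0.003, 0.0, 0.07, 0, 0.0, -0.003, 0.0, 0.07, 0]

```text
time: 19.92
position: [0.7193, -0.052, 0.3256]
tool_rot: [0.145, 0.989, 0.002, -0.006]
ft_force: [-0.3, -0.2, 1.0]
grip_width: 0.0003
```

```bash
cat > arc.py <<'E'
from h import *
from rig import robot
a=np.radians(-16.7);X=np.array([np.cos(a),np.sin(a)]);Y=np.array([-X[1],X[0]]);L=np.array([.5626,-.0033])
o=robot.get_obs();R=Ro.from_quat(o["tool_rot"]).as_matrix();p=o["position"]
d=p[:2]-L;print(o["time"],"carrier x,y",(d@X).round(4),(d@Y).round(4),"z",p[2].round(4),o["ft_force"].round(2))
def P(th,r=.184,w=.0095):
    n=np.array([np.sin(th),np.cos(th)]);q=np.array([.102,.147])+r*np.array([-np.cos(th),np.sin(th)])+.005*n
    return q[0]+w,q[1]
import sys
for th in map(float,sys.argv[1:]):
    x,z=P(th); w=np.r_[L+X*x+Y*(-.002),z]
    print(th,"carr",np.round([x,z],4),"shift",(R.T@(w-p)).round(4))
E
python3 arc.py 1.55 1.45 1.35 1.25 1.15 1.05 .95 .85 .75 .65 .55 .45 .35 .25 .15 .08 .05
```

```text
19.925 carrier x,y 0.1641 -0.0017 z 0.3256 [-0.33 -0.22  1.02]
1.55 carr [0.1127 0.3311] shift [ 0.0515 -0.0004 -0.0049]
1.45 carr [0.0943 0.3303] shift [ 0.0699 -0.0004 -0.0038]
1.35 carr [0.0761 0.3276] shift [ 0.088  -0.0004 -0.001 ]
1.25 carr [0.0582 0.3232] shift [ 0.1058 -0.0004  0.0037]
1.15 carr [0.0409 0.317 ] shift [ 0.1231 -0.0004  0.0101]
1.05 carr [0.0243 0.3091] shift [ 0.1396 -0.0004  0.0182]
0.95 carr [0.0085 0.2996] shift [ 0.1553 -0.0005  0.0279]
0.85 carr [-0.0062  0.2885] shift [ 0.1698 -0.0005  0.0391]
0.75 carr [-0.0197  0.2761] shift [ 0.1832 -0.0005  0.0517]
0.65 carr [-0.032   0.2623] shift [ 0.1953 -0.0006  0.0656]
0.55 carr [-0.0428  0.2474] shift [ 0.2059 -0.0006  0.0806]
0.45 carr [-0.052   0.2315] shift [ 0.215  -0.0007  0.0966]
0.35 carr [-0.0596  0.2148] shift [ 0.2224 -0.0007  0.1134]
0.25 carr [-0.0655  0.1974] shift [ 0.2281 -0.0007  0.1309]
0.15 carr [-0.0697  0.1794] shift [ 0.232  -0.0008  0.1489]
0.08 carr [-0.0715  0.1667] shift [ 0.2337 -0.0008  0.1617]
0.05 carr [-0.072   0.1612] shift [ 0.2342 -0.0008  0.1672]
```

send_rows:
  steps: [0.0, 0.025, 0, -0.003, 0, 0.0, 0.045, 0, -0.005, 0, 0.0, 0.06, 0, -0.005, 0, 0.0, 0.075, 0, -0.003, 0, 0.0, 0.09, 0, -0.001, 0, 0.0, 0.106, 0, 0.004, 0, 0.0, 0.123, 0, 0.01, 0, 0.0, 0.14, 0, 0.018, 0]

```text
time: 20.92
position: [0.5862, -0.0114, 0.3119]
tool_rot: [0.145, 0.989, 0.002, -0.002]
ft_force: [2.3, 0.4, 0.0]
grip_width: 0.0004
```

```bash
python3 arc.py 1.05 .95 .85 .75 .65 .55 .45 .35 ; python3 - <<'E'
from h import *
from rig import cams
c=cams.camera("side");cv2.imwrite("pics/s12.png",cv2.resize(c["color"][60:260,270:470,::-1],None,fx=3,fy=3))
E
```

```text
20.925 carrier x,y 0.0249 -0.001 z 0.3119 [2.25 0.38 0.01]
1.05 carr [0.0243 0.3091] shift [ 0.0006 -0.001   0.0028]
0.95 carr [0.0085 0.2996] shift [ 0.0163 -0.001   0.0124]
0.85 carr [-0.0062  0.2885] shift [ 0.031  -0.0011  0.0235]
0.75 carr [-0.0197  0.2761] shift [ 0.0445 -0.0011  0.036 ]
0.65 carr [-0.032   0.2623] shift [ 0.0566 -0.0012  0.0498]
0.55 carr [-0.0428  0.2474] shift [ 0.0673 -0.0012  0.0648]
0.45 carr [-0.052   0.2315] shift [ 0.0765 -0.0013  0.0807]
0.35 carr [-0.0596  0.2148] shift [ 0.084  -0.0014  0.0975]
```

View pics/s12.png

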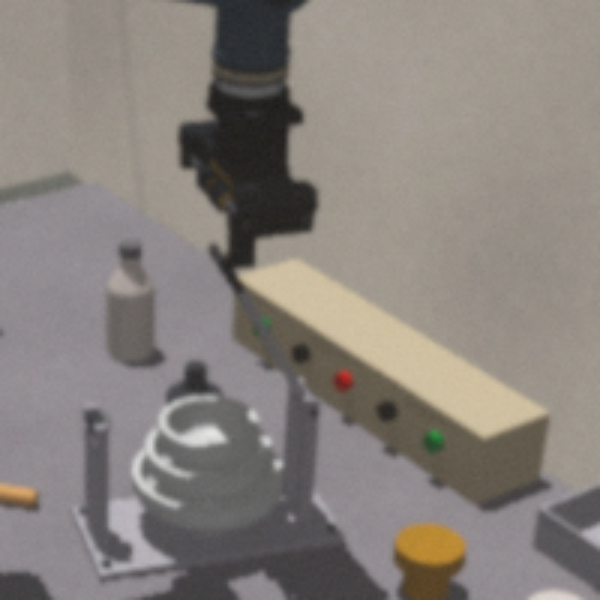

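The bar follows: it leans at about 60° with its pad at (225,265) in the crop, against the fingertip. Continuing along the arc.

send_rows:
  steps: [0.0, 0.01, -0.001, 0.007, 0, 0.0, 0.024, -0.001, 0.018, 0, 0.0, 0.038, -0.001, 0.029, 0, 0.0, 0.05, -0.001, 0.042, 0, 0.0, 0.06, -0.001, 0.055, 0, 0.0, 0.069, -0.001, 0.068, 0, 0.0, 0.077, -0.001, 0.082, 0, 0.0, 0.083, -0.001, 0.096, 0]

```text
time: 21.98
position: [0.504, 0.0129, 0.2172]
tool_rot: [0.145, 0.989, 0.003, -0.003]
ft_force: [0.7, 2.3, 2.0]
grip_width: 0.0007
```

```bash
python3 arc.py .35 .3 .25 .2 .15 .1 .07 .05
```

```text
21.975 carrier x,y -0.0608 -0.0013 z 0.2172 [0.66 2.3  2.04]
0.35 carr [-0.0596  0.2148] shift [-0.0012 -0.0007  0.0024]
0.3 carr [-0.0628  0.2062] shift [ 0.0019 -0.0008  0.0111]
0.25 carr [-0.0655  0.1974] shift [ 0.0046 -0.0008  0.0199]
0.2 carr [-0.0678  0.1885] shift [ 0.0069 -0.0008  0.0288]
0.15 carr [-0.0697  0.1794] shift [ 0.0086 -0.0009  0.0378]
0.1 carr [-0.0711  0.1703] shift [ 0.01   -0.0009  0.0469]
0.07 carr [-0.0717  0.1649] shift [ 0.0106 -0.0009  0.0524]
0.05 carr [-0.072   0.1612] shift [ 0.0109 -0.0009  0.0561]
```

send_rows:
  steps: [0.0, 0.002, -0.001, 0.011, 0, 0.0, 0.005, -0.001, 0.02, 0, 0.0, 0.008, -0.001, 0.029, 0, 0.0, 0.011, -0.001, 0.038, 0, 0.0, 0.014, -0.001, 0.046, 0, 0.0, 0.015, -0.001, 0.052, 0, 0.0, 0.016, -0.001, 0.052, 0]

```text
time: 22.85
position: [0.4875, 0.017, 0.1647]
tool_rot: [0.145, 0.989, 0.003, -0.004]
ft_force: [1.3, -0.9, 1.2]
grip_width: 0.0004
```

```bash
python3 arc.py .05 0 ; python3 - <<'E'
from h import *
from rig import cams
c=cams.camera("side");cv2.imwrite("pics/s13.png",cv2.resize(c["color"][110:260,270:410,::-1],None,fx=4,fy=4))
E
```

```text
22.85 carrier x,y -0.0778 -0.0021 z 0.1647 [ 1.29 -0.95  1.19]
0.05 carr [-0.072   0.1612] shift [-0.0058  0.0001  0.0035]
0.0 carr [-0.0725  0.152 ] shift [-0.0054  0.0001  0.0127]
```

View pics/s13.png

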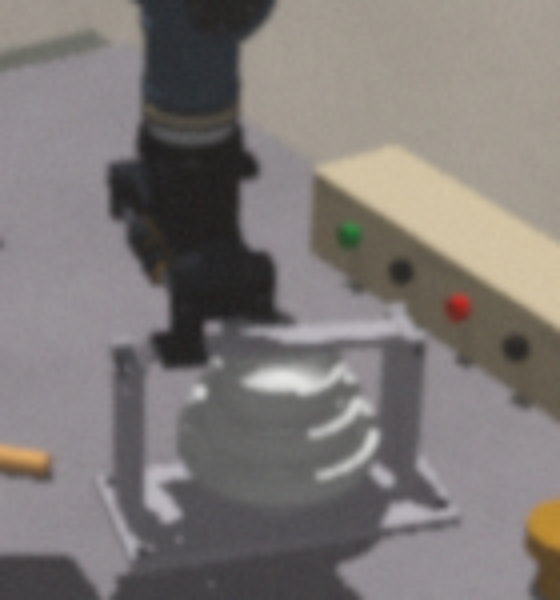

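The bar is nearly level under the fingertip. Pressing in small steps, about 13 mm plus overtravel.

send_rows:
  steps: [0.0, 0.002, 0, 0.004, 0, 0.0, 0.003, 0, 0.007, 0, 0.0, 0.003, 0, 0.009, 0, 0.0, 0.003, 0, 0.011, 0, 0.0, 0.003, 0, 0.0125, 0, 0.0, 0.003, 0, 0.0135, 0, 0.0, 0.003, 0, 0.0135, 0]

```text
time: 23.78
position: [0.4845, 0.018, 0.1514]
tool_rot: [0.145, 0.989, 0.003, -0.004]
ft_force: [0.9, -0.8, 4.0]
grip_width: 0.0005
```

send_rows:
  steps: [0.0, 0, 0, 0.001, 0, 0.0, 0, 0, 0.0015, 0, 0.0, 0, 0, 0.002, 0, 0.0, 0, 0, 0.002, 0]

```text
time: 24.28
position: [0.4846, 0.018, 0.1497]
tool_rot: [0.145, 0.989, 0.003, -0.004]
ft_force: [0.4, -0.1, 5.2]
grip_width: 0.0005
```

send_rows:
  steps: [0.0, 0, 0, 0.001, 0, 0.0, 0, 0, 0.002, 0, 0.0, 0, 0, 0.003, 0, 0.0, 0, 0, 0.003, 0]

```text
time: 24.78
position: [0.4846, 0.018, 0.1474]
tool_rot: [0.145, 0.989, 0.002, -0.003]
ft_force: [0.4, -0.2, 10.1]
grip_width: 0.0
```

send_rows:
  steps: [0.0, 0, 0, 0.0005, 0, 0.0, 0, 0, 0.001, 0, 0.0, 0, 0, 0.0015, 0, 0.0, 0, 0, 0.0015, 0]

```text
time: 25.28
position: [0.4846, 0.018, 0.1468]
tool_rot: [0.145, 0.989, 0.002, -0.003]
ft_force: [0.1, -0.5, 11.0]
grip_width: 0.0002
```

```bash
cat > bar.py <<'E'
from h import *
from rig import cams,robot
import sys
a=np.radians(-16.7);X=np.array([np.cos(a),np.sin(a)]);Y=np.array([-X[1],X[0]]);L=np.array([.5626,-.0033])
for n in ("side","top"):
    c=cams.camera(n);W=cloud(c);D=W[...,:2]-L;cx=D@X+(.003 if n=="side" else 0);cy=D@Y;z=W[...,2]
    cv2.imwrite(f"pics/{n}{sys.argv[1]}.png",cv2.resize(c["color"][110:260,270:410,::-1] if n=="side" else c["color"][120:280,230:380,::-1],None,fx=4,fy=4))
    m=(abs(cy+.002)<.009)&(z>.143)&(z<.2)&(cx<.08)&(cx>-.055)
    if m.sum()>10: print(n,m.sum(),np.polyfit(cx[m],z[m],1).round(4))
    m=(abs(cy+.002)<.02)&(z>.14)&(z<.2)&(cx<-.068)&(cx>-.098)
    if m.sum()>5: print("pad z",np.median(z[m]).round(4),m.sum())
    o=robot.get_obs()
    for R,zz in ((.08,.075),(.066,.105),(.052,.135)): print("  ",held(c,o,R,zr=zz,c0=np.array([.5615,-.003])))
print(o["time"],o["position"],o["ft_force"])
E
python3 bar.py 14
```

```text
side 143 [0.0446 0.1483]
pad z 0.1504 91
   {'c': array([ 0.5581, -0.0033]), 'n': 149, 'tilt': array([0.008, 0.025]), 'z': np.float64(0.0743), 'exp': array([ 0.5615, -0.003 ]), 'zexp': 0.075}
   {'c': array([ 0.5592, -0.0036]), 'n': 128, 'tilt': array([0.014, 0.002]), 'z': np.float64(0.104), 'exp': array([ 0.5615, -0.003 ]), 'zexp': 0.105}
   {'c': array([ 0.5578, -0.0028]), 'n': 101, 'tilt': array([ 0.024, -0.009]), 'z': np.float64(0.1334), 'exp': array([ 0.5615, -0.003 ]), 'zexp': 0.135}
top 58 [0.0156 0.1512]
   {'c': array([ 0.5639, -0.0031]), 'n': 84, 'tilt': array([0.006, 0.038]), 'z': np.float64(0.078), 'exp': array([ 0.5615, -0.003 ]), 'zexp': 0.075}
   {'c': array([ 0.564 , -0.0026]), 'n': 70, 'tilt': array([-0.011, -0.023]), 'z': np.float64(0.1045), 'exp': array([ 0.5615, -0.003 ]), 'zexp': 0.105}
   {'c': array([ 0.5635, -0.0026]), 'n': 63, 'tilt': array([ 0.  , -0.07]), 'z': np.float64(0.1321), 'exp': array([ 0.5615, -0.003 ]), 'zexp': 0.135}
25.375 [0.48456875 0.01798253 0.14677205] [-0.59578077  0.16518479 10.76785821]
```

View pics/side14.png

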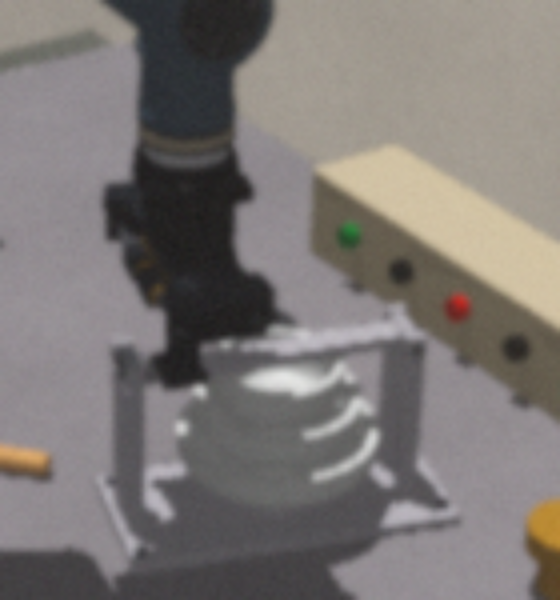

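send_rows:
  steps: [0.0, 0, 0, 0.001, 0, 0.0, 0, 0, 0.002, 0, 0.0, 0, 0, 0.003, 0, 0.0, 0, 0, 0.003, 0]

```text
time: 25.88
position: [0.4846, 0.018, 0.145]
tool_rot: [0.145, 0.989, 0.002, -0.003]
ft_force: [-1.4, -1.6, 15.0]
grip_width: 0.0004
```

send_rows:
  steps: [0.0, 0, 0, -0.004, 0, 0.0, 0, 0, -0.01, 0, 0.0, 0, 0, -0.02, 0, 0.0, 0, 0, -0.04, 0, 0.0, 0, 0, -0.07, 0, 0.0, 0, 0, -0.07, 0]

```text
time: 26.62
position: [0.4858, 0.0176, 0.2166]
tool_rot: [0.145, 0.989, 0.002, -0.001]
ft_force: [-0.0, 0.4, -0.6]
grip_width: 0.0001
```

```bash
python3 bar.py 15; python3 - <<'E'
from h import *
from rig import cams
c=cams.camera("wrist");cv2.imwrite("pics/w15.png",c["color"][:,:,::-1])
E
```

```text
side 158 [-0.0017  0.1509]
pad z 0.1511 78
   {'c': array([ 0.5584, -0.0036]), 'n': 151, 'tilt': array([0.018, 0.019]), 'z': np.float64(0.0746), 'exp': array([ 0.5615, -0.003 ]), 'zexp': 0.075}
   {'c': array([ 0.559 , -0.0027]), 'n': 122, 'tilt': array([0.012, 0.016]), 'z': np.float64(0.1039), 'exp': array([ 0.5615, -0.003 ]), 'zexp': 0.105}
   {'c': array([ 0.5575, -0.0023]), 'n': 107, 'tilt': array([0.021, 0.023]), 'z': np.float64(0.1338), 'exp': array([ 0.5615, -0.003 ]), 'zexp': 0.135}
   {'c': array([ 0.5624, -0.0036]), 'n': 75, 'tilt': array([0.011, 0.011]), 'z': np.float64(0.0758), 'exp': array([ 0.5615, -0.003 ]), 'zexp': 0.075}
   {'c': array([ 0.564 , -0.0024]), 'n': 48, 'tilt': array([ 0.03 , -0.105]), 'z': np.float64(0.1), 'exp': array([ 0.5615, -0.003 ]), 'zexp': 0.105}
   {'c': array([ 0.5626, -0.0024]), 'n': 54, 'tilt': array([ 0.018, -0.296]), 'z': np.float64(0.1224), 'exp': array([ 0.5615, -0.003 ]), 'zexp': 0.135}
26.725 [0.48412459 0.01782133 0.21459106] [0.17350503 0.14018911 0.19945087]
```

View pics/side15.png

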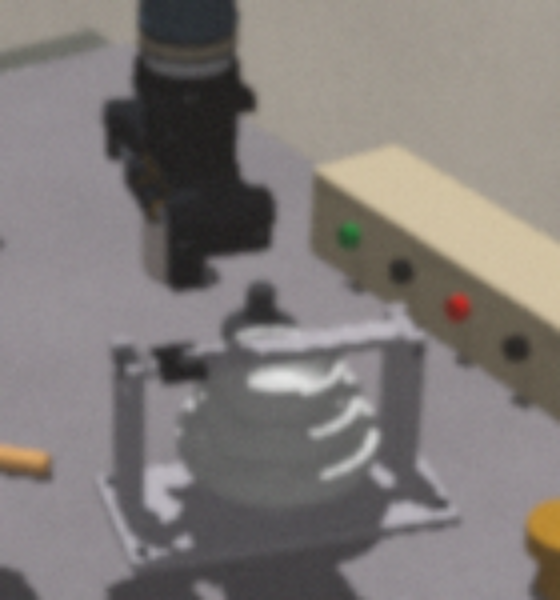

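View pics/w15.png

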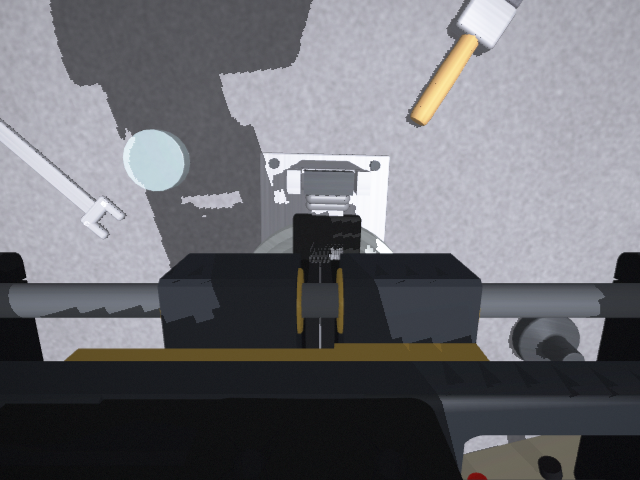

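The bar stays level (slope −0.002, pad z 0.151) with the fingers 6 cm clear. I'll back off further and do a final check.

send_rows:
  steps: [0.0, 0, 0, -0.04, 0, 0.0, 0, 0.02, -0.08, 0, 0.0, 0, 0.06, -0.1, 0, 0.0, 0, 0.11, -0.1, 0, 0.0, 0, 0.16, -0.1, 0, 0.0, 0, 0.18, -0.1, 0, 0.0, 0, 0.18, -0.1, 0]

```text
time: 27.65
position: [0.5355, 0.1902, 0.3133]
tool_rot: [0.144, 0.99, 0.002, -0.005]
ft_force: [0.3, -0.7, -0.2]
grip_width: 0.0005
```

```bash
python3 bar.py 16; python3 - <<'E'
from h import *
from rig import cams
c=cams.camera("top");cv2.imwrite("pics/top16f.png",c["color"][:,:,::-1])
E
```

```text
side 161 [0.013  0.1507]
pad z 0.1506 78
   {'c': array([ 0.5587, -0.0035]), 'n': 139, 'tilt': array([0.014, 0.013]), 'z': np.float64(0.0746), 'exp': array([ 0.5615, -0.003 ]), 'zexp': 0.075}
   {'c': array([ 0.5591, -0.0032]), 'n': 133, 'tilt': array([0.024, 0.001]), 'z': np.float64(0.104), 'exp': array([ 0.5615, -0.003 ]), 'zexp': 0.105}
   {'c': array([ 0.5581, -0.0017]), 'n': 111, 'tilt': array([0.022, 0.017]), 'z': np.float64(0.1342), 'exp': array([ 0.5615, -0.003 ]), 'zexp': 0.135}
top 337 [0.0007 0.1527]
pad z 0.1522 170
   {'c': array([ 0.5636, -0.0031]), 'n': 290, 'tilt': array([ 0.006, -0.001]), 'z': np.float64(0.0758), 'exp': array([ 0.5615, -0.003 ]), 'zexp': 0.075}
   {'c': array([ 0.563 , -0.0027]), 'n': 233, 'tilt': array([ 0.003, -0.009]), 'z': np.float64(0.106), 'exp': array([ 0.5615, -0.003 ]), 'zexp': 0.105}
   {'c': array([ 0.5618, -0.0025]), 'n': 237, 'tilt': array([-0.007,  0.005]), 'z': np.float64(0.1355), 'exp': array([ 0.5615, -0.003 ]), 'zexp': 0.135}
27.75 [0.5354226  0.18859599 0.31389001] [0.19253376 0.1087396  0.59678956]
```

View pics/top16f.png

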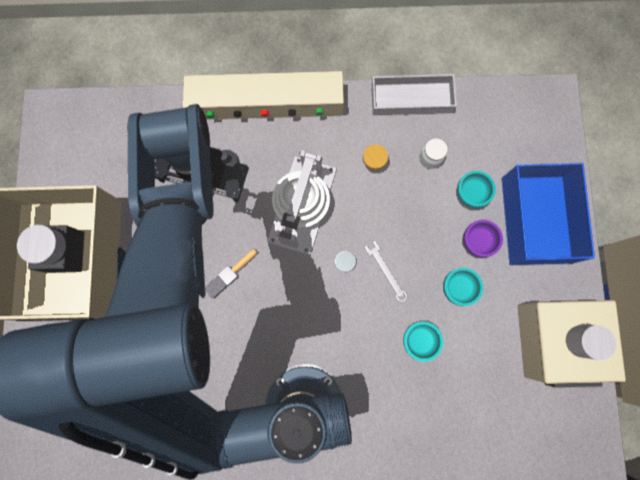

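View pics/side16.png

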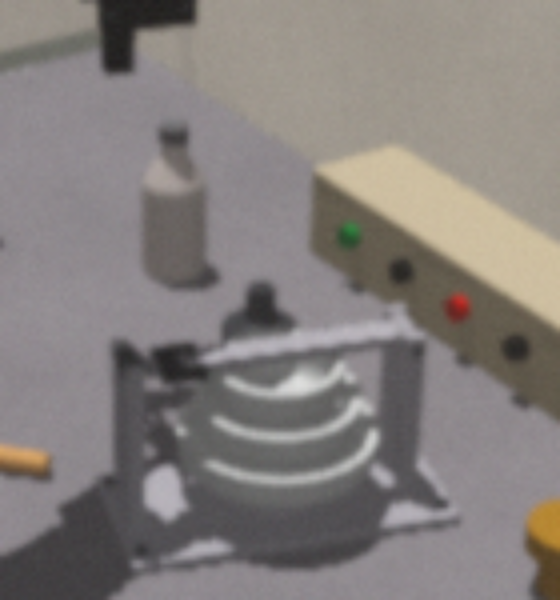

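The bar is held shut across the stack (slope 0.001, pad at 152 mm), the covers are concentric and level, and the bystanders are in place. The robot is clear, so I'm handing in.

```bash
python3 -c "
from rig import hand_in
print(hand_in())"
```

```text
the job is handed in; nothing more can be done
None
```

The job is done and handed in at about 28 s of robot time, but hand-in gave no verdict. I gripped the medium cover by its rim, lowered it into the large one until I felt light contact (about 4–5 N) and let go. Then I did the same with the small cover in the medium. I swung the bar over with shut fingers and pressed its pad to about 15 N.

- **Covers:** the final top view puts the rims at 76, 106 and 135.5 mm, about 30 mm apart. Each cover is within about 2 mm of the centre of the one below. All read level within about 0.01 rad in that view.
- **Bar:** it stayed level with the fingers well away (slope about 0.001, pad at 152 mm), so the catch is holding.
- **Surroundings:** bystanders and look-alikes look unmoved in the pictures. The robot was clear of everything at hand-in.

Some readings disagreed:
- **Side camera:** it reads positions about 3–4 mm off and shows cover tilts up to 0.02 rad. I put this down to calibration and a sparser view. In the last look it also gave a bar slope of 0.013.
- **Top view under the arm:** it gave unreliable tilt values for the medium and small covers while the arm was over the stack. They were normal again once the arm had moved away.
- **Pad height while pressing:** the tool reading went about 7 mm below the pad's shut height, probably because the rubber gave way. I felt no distinct snap in the force readings, so the catch result rests on the bar staying shut.

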